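# Weigh out the rock-sugar sticks beside the fountain

### The arm

A 6-joint arm with a two-finger parallel gripper is mounted at the origin on the work surface. World frame = base frame: x ahead of the robot, y to its left, z up, the work surface at z = 0. Lengths are in m, angles in rad, forces in N, time in s.
With the tool pointing down it reaches from about 0.25 to 0.775 m from the base axis. Payload 4 kg.
Tool frame: the origin (TCP) lies midway between the tips of the shut fingers; the grasp point (between the pads) lies 19 mm behind it (robot.tcp_to_grasp is the distance from the TCP to the grasp point, in m); z points along the fingers, x is the direction in which the jaws open and shut, and the axes are right-handed (so a half turn about z gives the same grasp; the last joint's range is limited). The gripper opens to 94 mm and grips with 3 to 60 N. Pads are 16 mm wide; open, the fingers measure 119 mm over their backs; the gripper's body (75 mm by 177 mm) begins 78 mm behind the grasp point.
Start: joints at [1.129, 0.087, 1.371, -0, 1.684, -0.103], TCP at [0.183, 0.519, 0.206] pointing down, gripper open.
Joint ranges: [-3.1, 3.1], [-0.76, 2.03], [0.27, 2.55], [-1.08, 4.22], [0.17, 2.65], [-2.57, 2.57]. Speed limits (rad/s): [2.79, 2.79, 3.14, 3.14, 3.14, 3.14].

### API

Orientations are given as [roll, pitch, yaw] about the fixed x, y, z axes, in that order (R = Rz(yaw) Ry(pitch) Rx(roll)).
In Python, from bench import get_obs, vision, robot gives the robot as it stands.
- The arm moves only by the tool servo_tool, never from a script. Its argument "targets" is text: rows parted by semicolons, each of 7 numbers parted by spaces: the opening, from 0 (shut) to 1 (fully open), then the shift along the tool's x, y, z as a fraction of full scale, then the turn, a rotation vector about the tool's x, y, z as a fraction of full scale. A call has 1 to 12 rows; each row is the pose to reach, as a shift and turn from the pose commanded when the call began, along the tool's axes at that moment, turning the shorter way round; what a row does not reach only later rows make up. Full scale, the value 1, is 0.25 m for a shift and pi rad for a turn. A row lasts 1/12 s, in which the tool goes at most 41.7 mm and 7.16 degrees, less where a joint would pass 70% of its speed; a pose out of reach is approached as far as the arm can. A call with a number of a shift or a turn outside -1 to 1 is refused whole. A call with a gripper value outside its range is refused whole. The fingers move at their own pace and stop on an object; the grip force is fixed at half the most. Time passes only in rows, so rows that repeat a pose let the fingers close. It gives the time, the measured TCP pose, the force and the opening at its end, in the units of the state.
- get_obs(): the state, without advancing time (a new reading comes with each control period).
- vision.snapshot(name): name is "side" or "top" or "wrist"; returns a dict with "image" (420x560x3 uint8, red, green, blue), "mtx" (3x3 intrinsics, pixels), "k1" (the pictures are not rectified: a ray, as slopes to the right and down, at radius r is drawn at 1 + k1 r^2 times it, then the intrinsics apply), "world_from_camera" (4x4, takes a point from camera to world coordinates); the wrist camera has in their place "T_tool_cam" (4x4, takes a point from camera to tool coordinates, whose origin is the TCP and whose axes are the tool frame's). Camera axes: x right, y down, z forward; pixel columns grow to the right and rows downward; lengths in m; the calibration is good to about 2 mm. A picture is of the moment at which its call begins: read the wrist's pose just before it. There is no depth.
- robot.close_job(): hands the job in, once; it reports no verdict.
The state is a dict: "time": time; "joint_positions": joint angles; "qvel": joint speeds; "joint_torque": joint torques, N m; "tool_pos": TCP position; "ee_rot": TCP orientation; "wrist_force": force on the tool from outside, world axes, zero at the start; "wrist_torque": the same for the moment, N m; "width": finger opening in m.
Only numpy, scipy, OpenCV 4.12 (cv2) and the standard library are available. Lean on these libraries where they do the work, as an engineer would, in place of code of your own. Each camera call takes 0.05 s, during which the arm holds its last target.

### The job

Weigh out the rock sugar for the tea: first set the empty eared bowl down in the middle of the scale's pan and let go of it, so that the scale can be zeroed. Then fold the caddy's bail down, draw every sugar stick out of the caddy and put it sugar end first into the bowl, and when the caddy is empty swing the bail fully upright again. Leave the bowl with all the sticks in it at rest in the middle of the pan, and leave the upturned glass and the tongs where they are.

Things in the scene. Friction and masses are not known exactly. Their poses are not given: they have to be found in the camera images.
- bowl: the open white stoneware bowl with two lug ears, loose, about 0.32 kg, 60 mm high, rim 132 mm outside diameter, foot 80 mm diameter, wall 6 mm, inner floor flat 7 mm above its underside. Origin: centre of its underside; z up. Its ears lie along its own +y and -y.
- bowl_ear_left (a point): middle of the bowl's ear on its +y side, 80 mm from the bowl's axis and 52 mm above its underside: a solid block sticking out level from the rim, 26 mm wide (along the bowl's x), 12 mm thick, standing 30 mm out from the rim; it can be pinched from above across its 26 mm width
- bowl_ear_right (a point): middle of the same kind of ear on the bowl's -y side
- scale: white kitchen spring scale, fixed, 156 mm square, with a sloped round dial on its -x side (towards the robot at yaw 0). Origin: centre of its underside; z up
- pan_top (a point): centre of the upper face of the scale's sprung pan, a flat bare steel plate 160 mm square; 80 mm above the tiles when empty
- pan (a joint): how far the pan has sunk, m: 0 empty, about 1.1 mm for every 100 g laid on it (12 mm at most); the needle on the dial follows it
- caddy: wooden carrying caddy, fixed: base board 85 x 232 mm, 10 mm thick, and on it a narrow box 45 x 197 mm with its rim 105 mm above the tiles, divided into a row of five wells along its own y, each 31 x 31 mm, centres 38 mm apart (the third in the middle), well floors 17 mm above the tiles. Origin: centre of its underside; x across the row, y along it, z up
- bail (a joint): angle of the caddy's steel bail (keeper and carrying handle), rad: 0 = upright, shut about 18 mm above the sticks' handles so that they cannot be drawn; grows as it folds down to the caddy's own -x side (towards the robot at yaw 0), 1.6 = level. Stiff pivots keep it wherever it is left; about 2.5 N at the grip moves it. Past 1 rad it is clear of the sticks and a gripper
- bail_grip (a point): middle of the bail's dark wooden grip, a round bar 16 mm diameter and 70 mm long that lies along the caddy's y; it travels on an arc of 140 mm radius about point bail_hinge and can be pinched across its diameter
- bail_hinge (a point): point on the bail's pivot axis, which runs along the caddy's y, 75 mm above the tiles, on the caddy's middle line
- stick1: rock-sugar stick, loose, about 50 g, 172 mm long, some are absent: from the origin up its z axis first a lump of amber rock sugar 26 mm diameter and 68 mm long, then a thin wooden rod 9 mm diameter, then a turned wooden handle 16 mm diameter from 136 to 172 mm. Origin: the sugar end. It starts upright in one of the caddy's wells, sugar end down
- sugar1 (a point): middle of the sugar lump of stick1, 33 mm from the sugar end
- stick2: rock-sugar stick, loose, about 50 g, 172 mm long, some are absent: from the origin up its z axis first a lump of amber rock sugar 26 mm diameter and 68 mm long, then a thin wooden rod 9 mm diameter, then a turned wooden handle 16 mm diameter from 136 to 172 mm. Origin: the sugar end. It starts upright in one of the caddy's wells, sugar end down
- sugar2 (a point): middle of the sugar lump of stick2, 33 mm from the sugar end
- stick3: rock-sugar stick, loose, about 50 g, 172 mm long, some are absent: from the origin up its z axis first a lump of amber rock sugar 26 mm diameter and 68 mm long, then a thin wooden rod 9 mm diameter, then a turned wooden handle 16 mm diameter from 136 to 172 mm. Origin: the sugar end. It starts upright in one of the caddy's wells, sugar end down
- sugar3 (a point): middle of the sugar lump of stick3, 33 mm from the sugar end
- stick4: rock-sugar stick, loose, about 50 g, 172 mm long, some are absent: from the origin up its z axis first a lump of amber rock sugar 26 mm diameter and 68 mm long, then a thin wooden rod 9 mm diameter, then a turned wooden handle 16 mm diameter from 136 to 172 mm. Origin: the sugar end. It starts upright in one of the caddy's wells, sugar end down
- sugar4 (a point): middle of the sugar lump of stick4, 33 mm from the sugar end
- stick5: rock-sugar stick, loose, about 50 g, 172 mm long, some are absent: from the origin up its z axis first a lump of amber rock sugar 26 mm diameter and 68 mm long, then a thin wooden rod 9 mm diameter, then a turned wooden handle 16 mm diameter from 136 to 172 mm. Origin: the sugar end. It starts upright in one of the caddy's wells, sugar end down
- sugar5 (a point): middle of the sugar lump of stick5, 33 mm from the sugar end
- glass: bystander: upturned green tea glass, 85 mm high, 74 mm wide, standing on the tiles, origin under its centre
- tongs: bystander: small steel sugar tongs 120 mm long lying on the tiles, origin under its centre
Things that resemble listed ones, but are neither listed nor needed, are in the scene too. What is shaped like the stick2 but black or turquoise is not meant. Leave any black or red look-alike of the stick5 alone.

How it is judged:
By the outcome, as a careful person would: the job done as asked, in the order asked, and still so for the second after the job is handed in, with the robot touching nothing.
Of stick1, stick2, stick3, stick4, stick5 only 3 to 5 are there at a start; the rules pass over those that are not, and their reading is None.
At some moment in a run one of bowl may be knocked a few centimetres aside while the robot is not near it.
Once in a run the grip may slacken for a moment while it holds something.
It also fails if it takes over 210 s, if anything falls off the work surface, if the arm or the gripper's body presses on something with over 40 N, if the wrist force passes 120 N, or if a joint passes its speed limit or range.

## Working session

There is one attempt and no reset: what is moved stays moved. The work goes in short steps, Python scripts to look and compute and a tool call to move; the robot and the scene stay as the last step left them, time stands still between calls to the robot, and variables do not carry over. Pictures are saved under pics/ and viewed, and the job is handed in when it is done.

Besides the shell and the picture viewer there is one more tool, called after "Call:" as a command line: name --argument value ..., lists and objects as JSON in quotes. servo_tool: Moves the arm, as the interface text tells. Its arguments: {"type":"object","properties":{"targets":{"type":"string"}},"required":["targets"]}

```bash
ls; mkdir -p pics; python3 - <<'E'
from bench import get_obs, vision, robot
import cv2
o=get_obs();print(o)
for n in ["side","top","wrist"]:
    s=vision.snapshot(n);cv2.imwrite(f"pics/a_{n}.png",s["image"][:,:,::-1])
    print(n,s["mtx"].tolist(),s["k1"],[ (k,s[k].round(4).tolist()) for k in s if k in("world_from_camera","T_tool_cam")])
E
```

```text
pics
{'time': 0.0, 'joint_positions': array([ 1.12888935e+00,  8.79663297e-02,  1.37223271e+00, -2.28976706e-05,
        1.68358078e+00, -1.03102941e-01]), 'qvel': array([ 1.51448494e-04, -4.58549508e-05,  8.31542357e-04,  1.77791043e-04,
       -3.49591492e-04, -1.04211024e-04]), 'joint_torque': array([-1.11790489e-04, -3.40201485e+01, -3.02419138e+01,  7.14623882e-02,
        3.33149219e-02, -1.37530033e-04]), 'tool_pos': array([0.1825798 , 0.51824044, 0.20430891]), 'ee_rot': array([-3.14139019e+00,  2.17789254e-03,  1.23198996e+00]), 'wrist_force': array([0.57219936, 0.57872982, 0.30835373]), 'wrist_torque': array([-0.03503009, -0.06564806,  0.06548502]), 'width': 0.09394643381331841}
side [[394.64676692125283, 0.0, 271.02195705214615], [0.0, 394.64676692125283, 209.58684866847713], [0.0, 0.0, 1.0]] -0.07262948865038926 [('world_from_camera', [[-0.8713, -0.2956, 0.3917, 0.1713], [-0.4907, 0.523, -0.6969, 0.7458], [0.0011, -0.7995, -0.6007, 0.7661], [0.0, 0.0, 0.0, 1.0]])]
top [[387.2503181322505, 0.0, 278.72587411543185], [0.0, 387.2503181322505, 211.67933218357808], [0.0, 0.0, 1.0]] -0.01847465048859509 [('world_from_camera', [[-0.0183, -0.9929, 0.1174, 0.4209], [-0.9998, 0.0179, -0.0046, 0.0372], [0.0024, -0.1175, -0.9931, 1.2093], [0.0, 0.0, 0.0, 1.0]])]
wrist [[289.61939388636506, 0.0, 285.79144443571477], [0.0, 289.61939388636506, 209.2162993376978], [0.0, 0.0, 1.0]] 0.01937747498770632 [('T_tool_cam', [[1.0, 0.0002, -0.0006, 0.0013], [-0.0, 0.9728, 0.2316, -0.0669], [0.0007, -0.2316, 0.9728, -0.1801], [0.0, 0.0, 0.0, 1.0]])]
```

View pics/a_side.png

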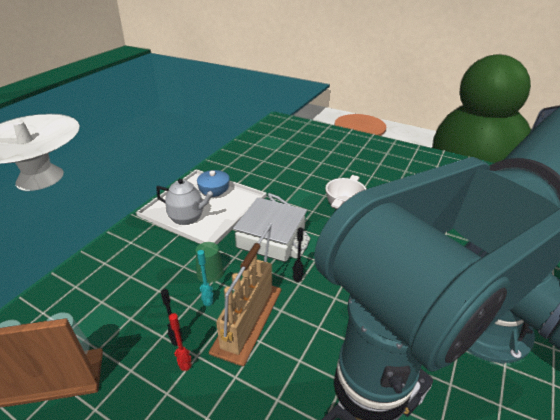

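View pics/a_top.png

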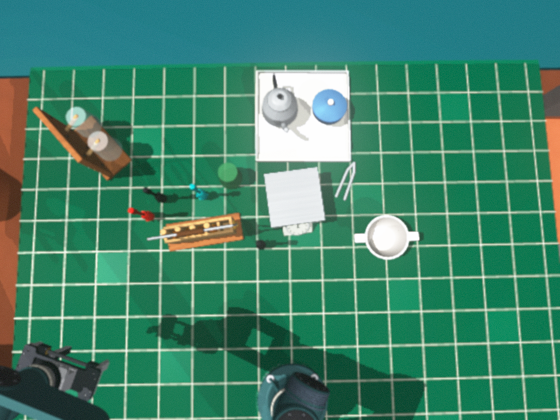

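View pics/a_wrist.png

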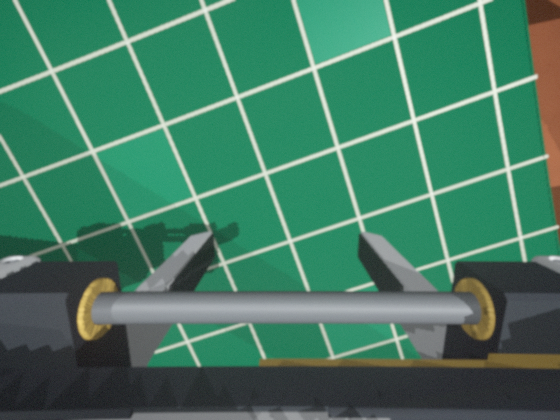

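```bash
cat > h.py <<'E'
from bench import get_obs, vision, robot
import numpy as np, cv2
from scipy.spatial.transform import Rotation as R
def snap(n):
    o=get_obs(); s=vision.snapshot(n)
    if n=="wrist":
        T=np.eye(4);T[:3,:3]=R.from_euler('xyz',o["ee_rot"]).as_matrix();T[:3,3]=o["tool_pos"]
        s["W"]=T@s["T_tool_cam"]
    else: s["W"]=np.array(s["world_from_camera"])
    return s
def ray(s,u,v):
    K=s["mtx"];d=np.array([(u-K[0,2])/K[0,0],(v-K[1,2])/K[1,1]])
    p=d.copy()
    for _ in range(20): p=d/(1+s["k1"]*(p@p))
    r=s["W"][:3,:3]@np.array([p[0],p[1],1]);return s["W"][:3,3],r/np.linalg.norm(r)
def onz(s,u,v,z):
    c,r=ray(s,u,v);return c+r*(z-c[2])/r[2]
def tri(*obs):
    A=np.zeros((3,3));b=np.zeros(3);rs=[ray(*o) for o in obs]
    for c,r in rs:
        P=np.eye(3)-np.outer(r,r);A+=P;b+=P@c
    x=np.linalg.solve(A,b);return x,[float(np.linalg.norm(np.cross(x-c,r))) for c,r in rs]
def proj(s,p):
    q=np.linalg.inv(s["W"])@np.append(p,1);a=q[:2]/q[2];a=a*(1+s["k1"]*(a@a))
    K=s["mtx"];return np.array([K[0,0]*a[0]+K[0,2],K[1,1]*a[1]+K[1,2]])
def crop(s,name,u0,v0,u1,v1,f):
    im=cv2.resize(s["image"][v0:v1,u0:u1,::-1],None,fx=f,fy=f,interpolation=cv2.INTER_CUBIC)
    for u in range((u0//20+1)*20,u1,20):
        x=int((u-u0)*f);cv2.line(im,(x,0),(x,6),(0,0,255),1);cv2.putText(im,str(u),(x-10,16),0,.35,(0,255,255),1)
    for v in range((v0//20+1)*20,v1,20):
        y=int((v-v0)*f);cv2.line(im,(0,y),(6,y),(0,0,255),1);cv2.putText(im,str(v),(8,y+4),0,.35,(0,255,255),1)
    cv2.imwrite("pics/"+name+".png",im)
def down(yaw): # tool pointing down with jaw axis at yaw
    return R.from_euler('xyz',[np.pi,0,yaw])
def go(p,rot,cmd=None):
    """units from the present (measured) pose to target; cmd=(pos,rot) overrides"""
    o=get_obs();p0=o["tool_pos"];r0=R.from_euler('xyz',o["ee_rot"])
    if cmd: p0,r0=cmd
    d=r0.inv().apply(np.array(p)-p0)/.25
    w=(r0.inv()*rot).as_rotvec()/np.pi
    print("move",d.round(4),w.round(4),"rows>=",int(max(np.ceil(np.linalg.norm(d)*250/41.7),np.ceil(np.linalg.norm(w)*180/7.16))))
E
python3 - <<'E'
from h import *
s=snap("top");crop(s,"b_top",140,140,440,270,2.6)
s=snap("side");crop(s,"b_side",150,170,390,370,3)
E
```

```text
(no output)
```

View pics/b_top.png

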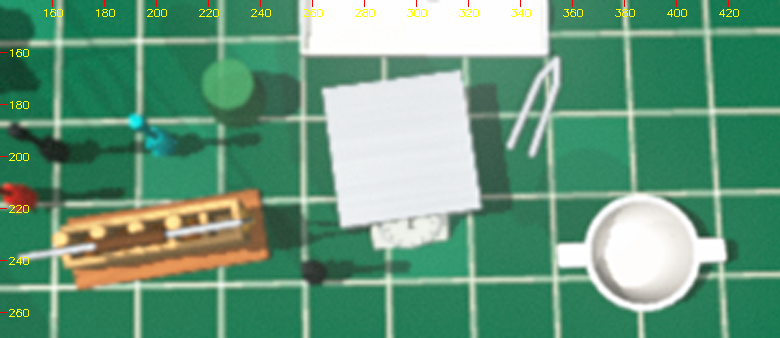

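View pics/b_side.png

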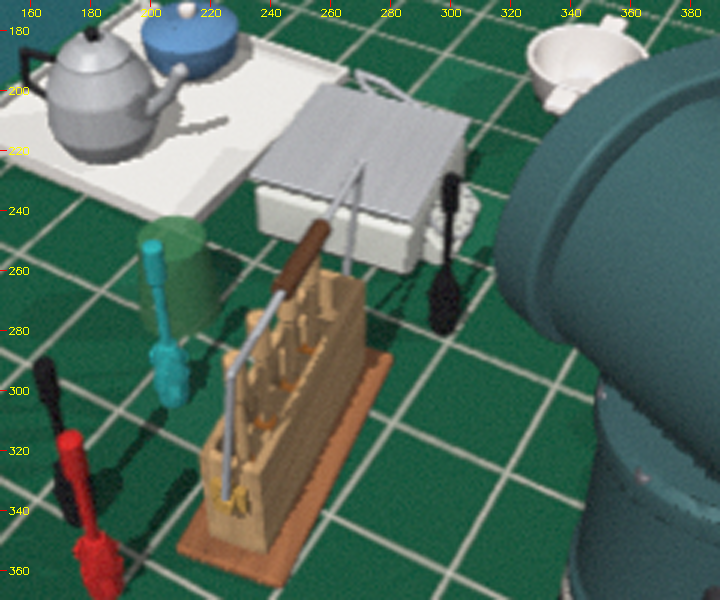

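```bash
python3 - <<'E'
from h import *
s=snap("top");q=snap("side")
c=[onz(s,*p,.08) for p in [(264,173.5),(318,167),(324.5,220),(271,227)]]
c=np.array(c);print(c.round(4));print("pan",c.mean(0),[np.linalg.norm(c[i]-c[i-1]) for i in range(4)])
e=c[0]-c[1]+c[3]-c[2];print("yaw scale y-axis dir",np.degrees(np.arctan2(-e[0],e[1])))
# pan corners in side: left(233,231), top(258,198),right(305,211), bottom(286,243)
for a,b in [((264,173.5),(258,198)),((318,167),(306,210)),((271,227),(234,229)),((324.5,220),(286,242))]:
    pass
print("tri",tri((s,264,173.5),(q,233.5,229)),tri((s,318,167),(q,257.5,198)),tri((s,324.5,220),(q,305.5,210)),tri((s,271,227),(q,287,242)))
print("bowl rim c",onz(s,386.8,236,.06))
l=onz(s,354.5,238.5,.055);r=onz(s,419,235.5,.055);print("ears",l,r,np.linalg.norm(l-r),np.degrees(np.arctan2(-(l-r)[0],(l-r)[1])))
print("rimdiam",np.linalg.norm(onz(s,364,236,.06)-onz(s,409,236,.06)), np.linalg.norm(onz(s,387,215,.06)-onz(s,387,259,.06)))
print("ear tri L",tri((s,359,238),(q,339,203)),"R",tri((s,414.5,236),(q,353,179)))
# caddy base corners z=.01
b=np.array([onz(s,*p,.01) for p in [(239,213),(243,239),(169.5,251)]]);print("base",b.round(4),np.linalg.norm(b[0]-b[1]),np.linalg.norm(b[1]-b[2]))
# bail grip ends
print("hinges",tri((s,243,224.5),(q,276,261)))
E
```

```text
[[ 0.6695  0.0737  0.08  ]
 [ 0.6864 -0.0874  0.08  ]
 [ 0.5275 -0.1016  0.08  ]
 [ 0.5098  0.0555  0.08  ]]
pan [ 0.59828534 -0.01496146  0.08      ] [np.float64(0.16073624361018632), np.float64(0.1619925203372801), np.float64(0.15952016788096518), np.float64(0.1580843113674106)]
yaw scale y-axis dir 6.209151362127823
tri (array([0.66883725, 0.07313234, 0.07613541]), [0.0016170138079458528, 0.0016170138079457704]) (array([ 0.68758667, -0.08818145,  0.07379523]), [0.00027165678224832075, 0.0002716567822486244]) (array([ 0.52991099, -0.10108168,  0.07768334]), [0.002345414781782996, 0.002345414781783191]) (array([0.51037238, 0.05575888, 0.08397392]), [0.0009709513601793828, 0.0009709513601791795])
bowl rim c [ 0.47825109 -0.28797201  0.06      ]
ears [ 0.4728607  -0.19243954  0.055     ] [ 0.47816883 -0.38610874  0.055     ] 0.1937419282723471 1.5699831754918196
rimdiam 0.1342706060509176 0.1307805280539747
ear tri L (array([ 0.47109607, -0.20624568,  0.05809235]), [0.003014229949651467, 0.003014229949651409]) R (array([ 0.47949638, -0.37377696,  0.04918149]), [0.002407052718538257, 0.0024070527185383896])
base [[0.5608 0.1556 0.01  ]
 [0.4797 0.1438 0.01  ]
 [0.4467 0.3708 0.01  ]] 0.08203259073291354 0.22944560451420337
hinges (array([0.51050937, 0.13370786, 0.08395372]), [0.008305004845229131, 0.008305004845229058])
```

```bash
python3 - <<'E'
from h import *
s=snap("top")
print("black",onz(s,258,245,.165))
go([.40,-.28,.32],down(0.027))
E
```

```text
black [0.45522326 0.08980146 0.165     ]
move [-2.7244  1.8813 -0.4581] [0.000e+00 1.000e-04 3.836e-01] rows>= 21
```

```bash
python3 - <<'E'
from h import *
go([.28,.30,.32],down(0.75))
E
```

```text
move [-0.6958  0.6575 -0.4585] [0.000e+00 1.000e-04 1.534e-01] rows>= 7
```

Call:
servo_tool --targets "1 -0.2 0.19 -0.46 0 0 0.05;1 -0.696 0.658 -0.46 0 0 0.153;1 -0.696 0.658 -0.46 0 0 0.153;1 -0.696 0.658 -0.46 0 0 0.153;1 -0.696 0.658 -0.46 0 0 0.153;1 -0.696 0.658 -0.46 0 0 0.153;1 -0.696 0.658 -0.46 0 0 0.153;1 -0.696 0.658 -0.46 0 0 0.153;1 -0.696 0.658 -0.46 0 0 0.153;1 -0.696 0.658 -0.46 0 0 0.153"

```text
time: 1.23
tool_pos: [0.2798, 0.3004, 0.32]
ee_rot: [-3.141, 0.0, 0.752]
wrist_force: [0.0, 0.6, -0.3]
width: 0.094
```

```bash
python3 - <<'E'
from h import *
go([.36,.06,.32],down(0.4))
E
```

```text
move [-4.222e-01  9.215e-01 -6.000e-04] [-0.0002  0.0002  0.1119] rows>= 7
```

Call:
servo_tool --targets "1 -0.422 0.922 0 0 0 0.112;1 -0.422 0.922 0 0 0 0.112;1 -0.422 0.922 0 0 0 0.112;1 -0.422 0.922 0 0 0 0.112;1 -0.422 0.922 0 0 0 0.112;1 -0.422 0.922 0 0 0 0.112;1 -0.422 0.922 0 0 0 0.112;1 -0.422 0.922 0 0 0 0.112"

```text
time: 1.9
tool_pos: [0.3608, 0.0586, 0.3191]
ee_rot: [-3.14, 0.003, 0.396]
wrist_force: [-0.4, 0.1, -0.2]
width: 0.0941
```

```bash
python3 - <<'E'
from h import *
go([.42,-.17,.32],down(0.027))
E
```

```text
move [-0.134   0.9351 -0.005 ] [-0.0004  0.0009  0.1174] rows>= 6
```

Call:
servo_tool --targets "1 -0.134 0.935 0 0 0 0.117;1 -0.134 0.935 0 0 0 0.117;1 -0.134 0.935 0 0 0 0.117;1 -0.134 0.935 0 0 0 0.117;1 -0.134 0.935 0 0 0 0.117;1 -0.134 0.935 0 0 0 0.117;1 -0.134 0.935 0 0 0 0.117"

```text
time: 2.48
tool_pos: [0.4221, -0.1703, 0.318]
ee_rot: [-3.14, 0.003, 0.031]
wrist_force: [-0.1, -0.0, -0.9]
width: 0.0939
```

```bash
python3 - <<'E'
from h import *
go([.478,-.32,.32],down(0.027))
E
```

```text
move [ 0.2047  0.6056 -0.0096] [-0.0005  0.0011  0.0013] rows>= 4
```

Call:
servo_tool --targets "1 0.205 0.606 0 0 0 0;1 0.205 0.606 0 0 0 0;1 0.205 0.606 0 0 0 0;1 0.205 0.606 0 0 0 0;1 0.205 0.606 0 0 0 0;1 0.205 0.606 0 0 0 0;1 0.205 0.606 0 0 0 0"

```text
time: 3.07
tool_pos: [0.4778, -0.3157, 0.3201]
ee_rot: [-3.14, 0.001, 0.036]
wrist_force: [0.2, 0.7, 0.6]
width: 0.0942
```

```bash
python3 - <<'E'
from h import *
s=snap("wrist");crop(s,"c_wrist",0,0,560,420,1.4)
s=snap("top");crop(s,"c_top",140,140,440,270,2.6);s=snap("side");crop(s,"c_side",150,170,390,370,3)
E
```

```text
(no output)
```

View pics/c_wrist.png

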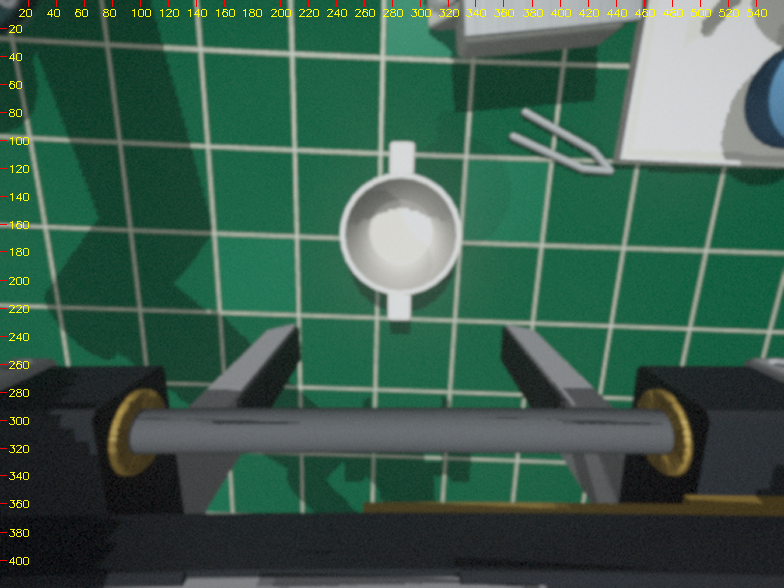

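View pics/c_top.png

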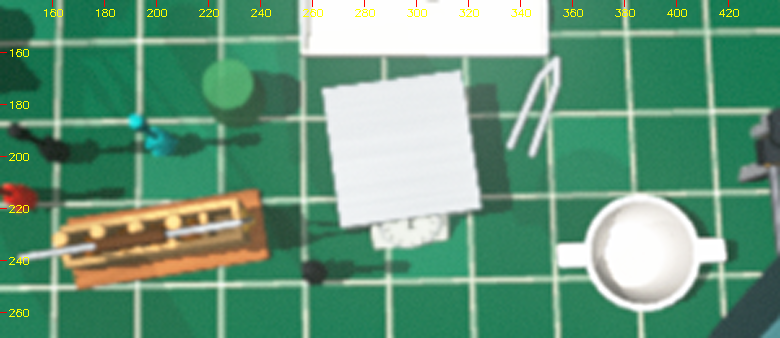

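```bash
python3 - <<'E'
from h import *
s=snap("wrist");t=snap("top")
print("rim c",tri((s,286,167.5),(t,386.8,236.5)))
a=onz(s,285.3,227,.056);b=onz(s,287.3,102,.056);print(a,b,np.linalg.norm(a-b),(a+b)/2,np.degrees(np.arctan2(-(b-a)[0],(b-a)[1])))
c=onz(s,286,167.5,.06);print(c, onz(s,242,168,.06),onz(s,329.5,168,.06))
print("earw",onz(s,276.5,221,.058),onz(s,293,221,.058))
print("R ear tri",tri((s,285.3,227),(t,419,235.5)),tri((s,287.3,102),(t,354.5,238.5)))
E
```

```text
rim c (array([ 0.47704377, -0.28928007,  0.05508004]), [3.927714404763302e-05, 3.9277144047744446e-05])
[ 0.47929199 -0.38411822  0.056     ] [ 0.47564492 -0.19489387  0.056     ] 0.18925948865609157 [ 0.47746846 -0.28950605  0.056     ] 1.10417090568704
[ 0.47705296 -0.28882024  0.06      ] [ 0.41046179 -0.29192035  0.06      ] [ 0.54298122 -0.28730465  0.06      ]
earw [ 0.46493656 -0.37403817  0.058     ] [ 0.49116759 -0.37313459  0.058     ]
R ear tri (array([ 0.47842421, -0.38183238,  0.06521469]), [0.000916723478638442, 0.0009167234786383073]) (array([ 0.4744534 , -0.19394001,  0.04666968]), [0.0012276168508887993, 0.0012276168508887414])
```

```bash
python3 - <<'E'
from h import *
go([.4785,-.368,.14],down(0.023))
go([.4785,-.368,.031],down(0.023))
E
```

```text
move [-7.000e-04  2.032e-01  7.270e-01] [ 0.0003 -0.0005  0.0035] rows>= 5
move [-0.0014  0.2028  1.163 ] [ 0.0003 -0.0005  0.0035] rows>= 8
```

Call:
servo_tool --targets "0.6 0 0.203 0.727 0 0 0.003;0.6 0 0.203 0.727 0 0 0.003;0.6 0 0.203 0.727 0 0 0.003;0.6 0 0.203 0.727 0 0 0.003;0.6 0 0.203 0.727 0 0 0.003;0.6 0 0.203 0.727 0 0 0.003;0.6 0 0.203 0.727 0 0 0.003"

```text
time: 3.9
tool_pos: [0.4775, -0.3685, 0.1381]
ee_rot: [-3.139, 0.002, 0.022]
wrist_force: [-0.4, -1.7, 0.8]
width: 0.0567
```

```bash
python3 - <<'E'
from h import *
s=snap("wrist");crop(s,"d_wrist",0,0,560,420,1.4)
go([.4785,-.368,.031],down(0.023))
E
```

```text
move [-0.0012 -0.0055  0.4382] [ 0.0004 -0.0006 -0.0001] rows>= 3
```

View pics/d_wrist.png

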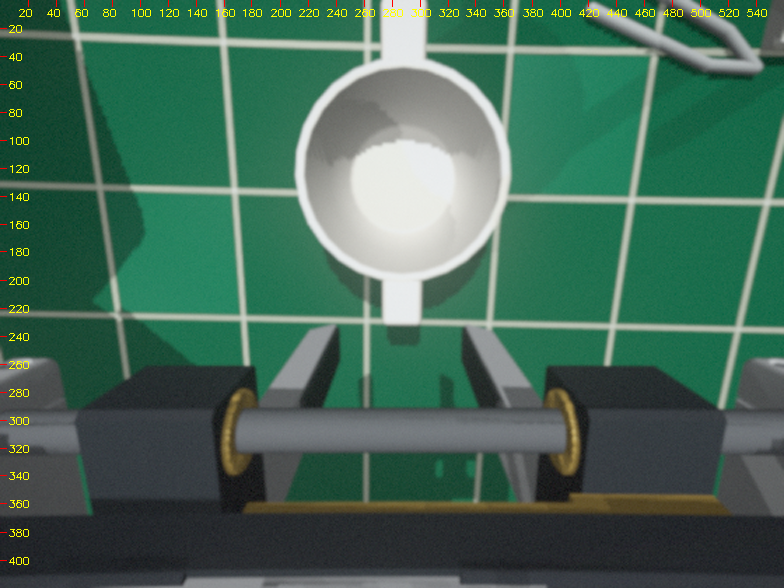

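Call:
servo_tool --targets "0.6 -0.001 -0.005 0.2 0 0 0;0.6 -0.001 -0.005 0.438 0 0 0;0.6 -0.001 -0.005 0.438 0 0 0;0.6 -0.001 -0.005 0.438 0 0 0;0.6 -0.001 -0.005 0.438 0 0 0;0.6 -0.001 -0.005 0.438 0 0 0;0.2 -0.001 -0.005 0.438 0 0 0;0 -0.001 -0.005 0.438 0 0 0;0 -0.001 -0.005 0.438 0 0 0;0 -0.001 -0.005 0.438 0 0 0;0 -0.001 -0.005 0.438 0 0 0;0 -0.001 -0.005 0.438 0 0 0"

```text
time: 4.95
tool_pos: [0.4781, -0.3684, 0.0298]
ee_rot: [3.141, -0.001, 0.022]
wrist_force: [0.3, -0.1, 2.5]
width: 0.0259
```

Gripped (26 mm). Lift slowly.

Call:
servo_tool --targets "0 0 0 -0.02 0 0 0;0 0 0 -0.06 0 0 0;0 0 0 -0.12 0 0 0;0 0 0 -0.2 0 0 0;0 0 0 -0.28 0 0 0;0 0 0 -0.36 0 0 0;0 0 0 -0.44 0 0 0;0 0 0 -0.52 0 0 0;0 0 0 -0.56 0 0 0;0 0 0 -0.56 0 0 0;0 0 0 -0.56 0 0 0"

```text
time: 5.87
tool_pos: [0.4778, -0.3682, 0.1691]
ee_rot: [3.141, -0.0, 0.022]
wrist_force: [0.1, -0.2, -4.2]
width: 0.026
```

```bash
python3 - <<'E'
from h import *
s=snap("wrist");crop(s,"e_wrist",0,0,560,420,1.4)
s=snap("side");crop(s,"e_side",230,90,430,290,3)
E
```

```text
(no output)
```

View pics/e_wrist.png

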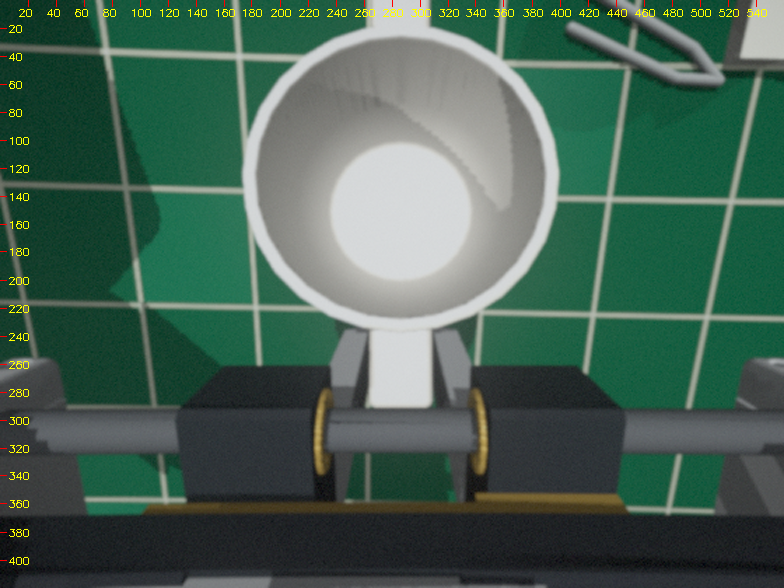

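View pics/e_side.png

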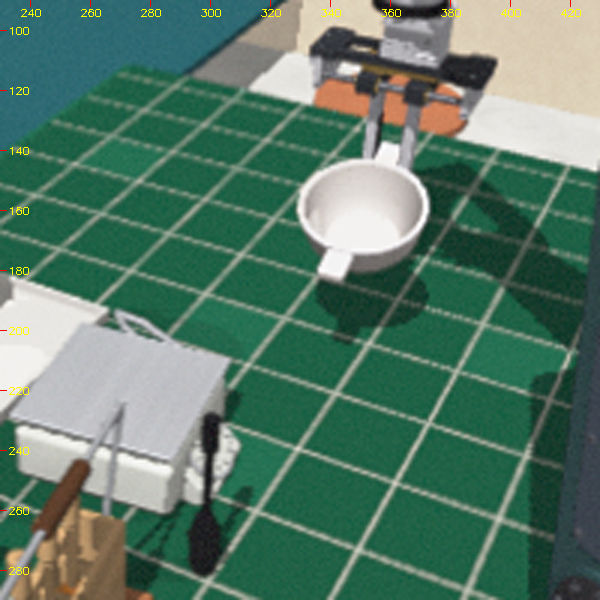

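```bash
python3 - <<'E'
from h import *
go([.545,-.22,.150],down(0.022))
go([.599,-.0945,.140],down(0.022))
E
```

```text
move [ 0.2852 -0.5835  0.0691] [-0.0008  0.0008  0.0002] rows>= 4
move [ 0.5125 -1.0804  0.1098] [-0.0008  0.0008  0.0002] rows>= 8
```

Call:
servo_tool --targets "0 0.03 -0.05 0.01 0 0 0;0 0.08 -0.15 0.03 0 0 0;0 0.13 -0.27 0.05 0 0 0;0 0.18 -0.39 0.06 0 0 0;0 0.24 -0.51 0.07 0 0 0;0 0.31 -0.63 0.07 0 0 0;0 0.37 -0.75 0.07 0 0 0;0 0.42 -0.87 0.07 0 0 0;0 0.46 -0.95 0.07 0 0 0;0 0.475 -1 0.07 0 0 0;0 0.475 -1 0.07 0 0 0;0 0.475 -1 0.07 0 0 0"

```text
time: 6.97
tool_pos: [0.5902, -0.1152, 0.1507]
ee_rot: [3.141, 0.002, 0.024]
wrist_force: [-0.1, 0.1, -4.1]
width: 0.0255
```

```bash
python3 - <<'E'
from h import *
s=snap("wrist");crop(s,"f_wrist",0,0,560,420,1.4)
go([.599,-.0945,.113],down(0.022))
s=snap("side");crop(s,"f_side",200,130,400,290,3)
E
```

```text
move [ 0.0374 -0.0861  0.1516] [0.0002 0.0006 0.0001] rows>= 2
```

View pics/f_wrist.png

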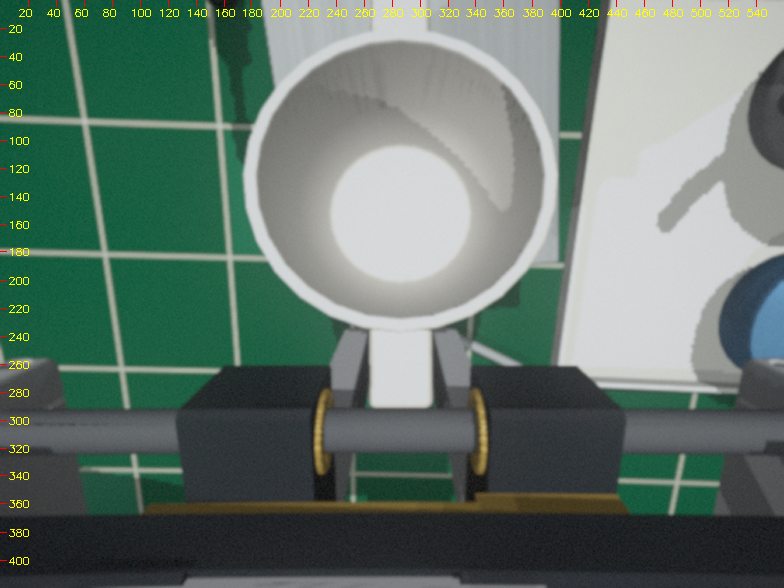

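View pics/f_side.png

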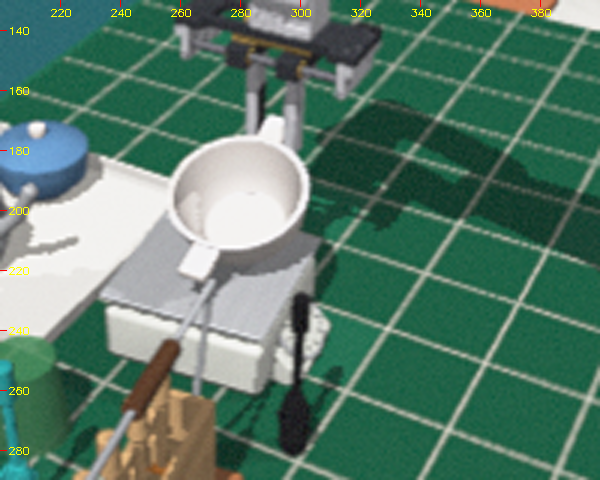

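Call:
servo_tool --targets "0 0.02 -0.05 0.02 0 0 0;0 0.037 -0.086 0.06 0 0 0;0 0.037 -0.086 0.1 0 0 0;0 0.037 -0.086 0.13 0 0 0;0 0.037 -0.086 0.15 0 0 0;0 0.037 -0.086 0.165 0 0 0;0 0.037 -0.086 0.172 0 0 0;0 0.037 -0.086 0.172 0 0 0;0 0.037 -0.086 0.172 0 0 0"

```text
time: 7.82
tool_pos: [0.6012, -0.0958, 0.1106]
ee_rot: [3.138, -0.005, 0.021]
wrist_force: [0.3, -5.2, 4.1]
width: 0.0257
```

```bash
python3 - <<'E'
from h import *
s=snap("side");crop(s,"g_side",200,150,400,290,4)
s=snap("top");crop(s,"g_top",240,150,360,250,6)
E
```

```text
(no output)
```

View pics/g_side.png

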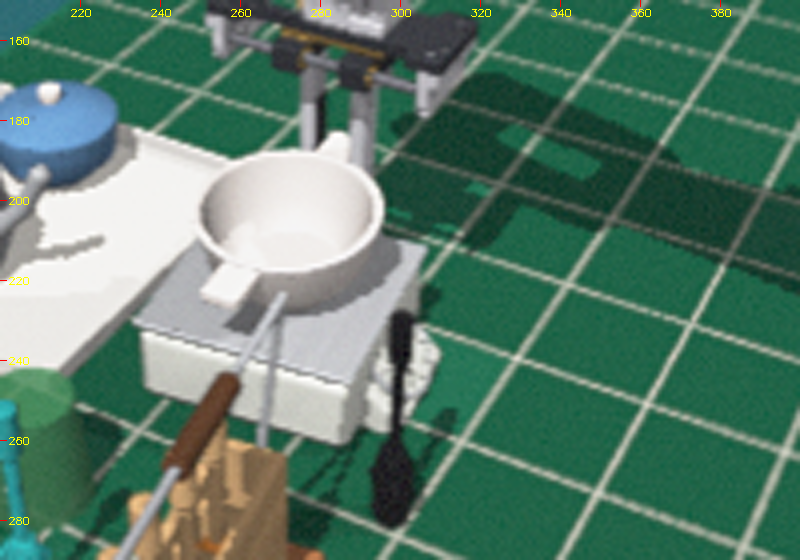

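View pics/g_top.png

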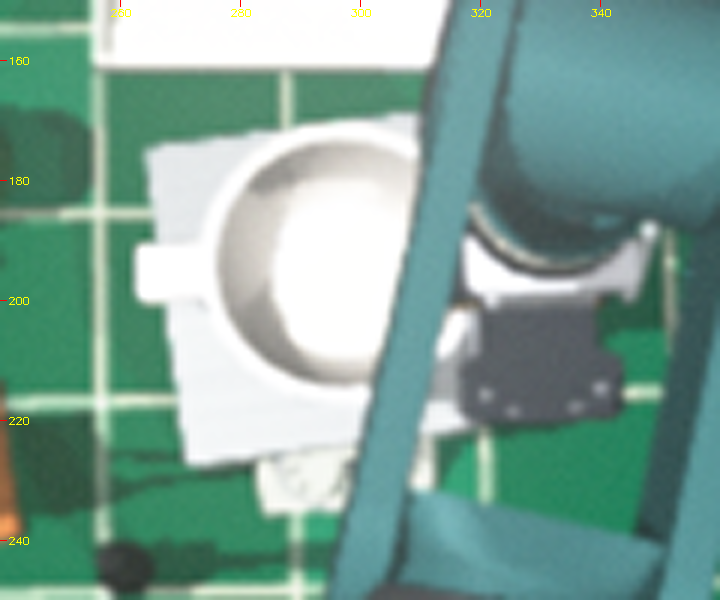

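Call:
servo_tool --targets "0 0 0 -0.006 0 0 0;0 0 0 -0.008 0 0 0;0.35 0 0 -0.008 0 0 0;0.6 0 0 -0.008 0 0 0;0.6 0 0 -0.008 0 0 0;0.6 0 0 -0.008 0 0 0;0.6 0 0 -0.1 0 0 0;0.6 0 0 -0.3 0 0 0;0.6 0 0 -0.5 0 0 0;0.6 0 0 -0.5 0 0 0;0.6 0 0 -0.5 0 0 0"

```text
time: 8.83
tool_pos: [0.6021, -0.0934, 0.2407]
ee_rot: [3.14, -0.011, 0.024]
wrist_force: [0.6, 0.1, 0.8]
width: 0.0564
```

```bash
python3 - <<'E'
from h import *
s=snap("wrist");crop(s,"h_wrist",0,0,560,420,1.4)
E
```

```text
(no output)
```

View pics/h_wrist.png

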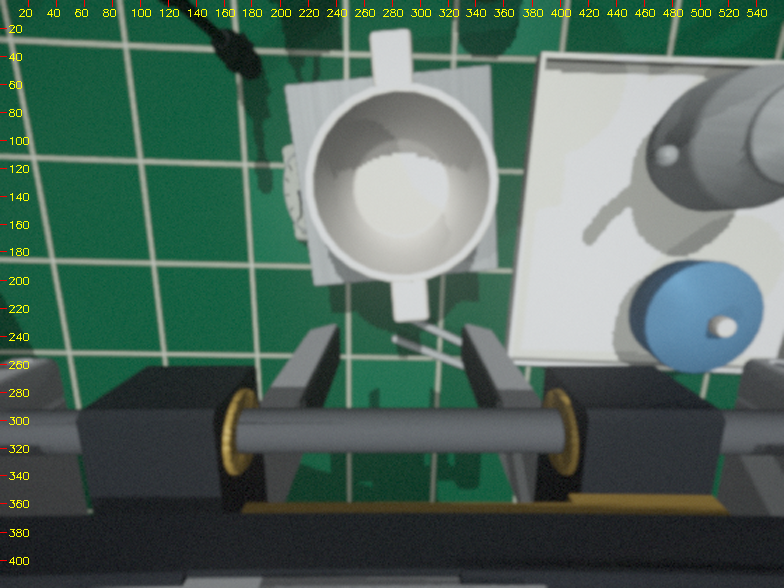

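```bash
python3 - <<'E'
from h import *
s=snap("wrist")
print("bowl rim c",onz(s,286.5,128.5,.137))
a=onz(s,278.5,21,.135);b=onz(s,294,229.5,.135);print(a,b,(a+b)/2,np.linalg.norm(a-b),np.degrees(np.arctan2(-(a-b)[0],(a-b)[1])))
go([.56,.11,.33],down(0.145))
E
```

```text
bowl rim c [ 0.60064107 -0.01489319  0.137     ]
[0.59164059 0.07375985 0.135     ] [ 0.6106695  -0.11366738  0.135     ] [ 0.60115505 -0.01995376  0.135     ] 0.18839072894125153 5.797197721790544
move [-0.1402 -0.8166 -0.3834] [-0.0002 -0.0004 -0.0388] rows>= 6
```

Call:
servo_tool --targets "0.6 -0.05 -0.3 -0.35 0 0 -0.02;0.6 -0.14 -0.817 -0.383 0 0 -0.039;0.6 -0.14 -0.817 -0.383 0 0 -0.039;0.6 -0.14 -0.817 -0.383 0 0 -0.039;0.6 -0.14 -0.817 -0.383 0 0 -0.039;0.6 -0.14 -0.817 -0.383 0 0 -0.039;0.6 -0.14 -0.817 -0.383 0 0 -0.039;0.6 -0.14 -0.817 -0.383 0 0 -0.039"

```text
time: 9.6
tool_pos: [0.5594, 0.1109, 0.3274]
ee_rot: [-3.141, 0.003, 0.148]
wrist_force: [0.8, -0.9, -0.3]
width: 0.0561
```

```bash
python3 - <<'E'
from h import *
go([.515,.20,.36],down(0.145))
E
```

```text
move [-0.1236 -0.3787 -0.1299] [-0.0001  0.0011  0.001 ] rows>= 3
```

Call:
servo_tool --targets "0.6 -0.124 -0.379 -0.13 0 0 0;0.6 -0.124 -0.379 -0.13 0 0 0;0.6 -0.124 -0.379 -0.13 0 0 0;0.6 -0.124 -0.379 -0.13 0 0 0;0.6 -0.124 -0.379 -0.13 0 0 0;0.6 -0.124 -0.379 -0.13 0 0 0"

```text
time: 10.1
tool_pos: [0.5162, 0.1972, 0.3596]
ee_rot: [3.14, 0.004, 0.143]
wrist_force: [-0.5, 0.7, 0.1]
width: 0.0562
```

```bash
python3 - <<'E'
from h import *
s=snap("wrist");crop(s,"i_wrist",0,0,560,420,1.4)
s=snap("side");crop(s,"i_side",200,200,300,360,4)
s=snap("top");crop(s,"i_top",140,150,400,290,3)
E
```

```text
(no output)
```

View pics/i_wrist.png

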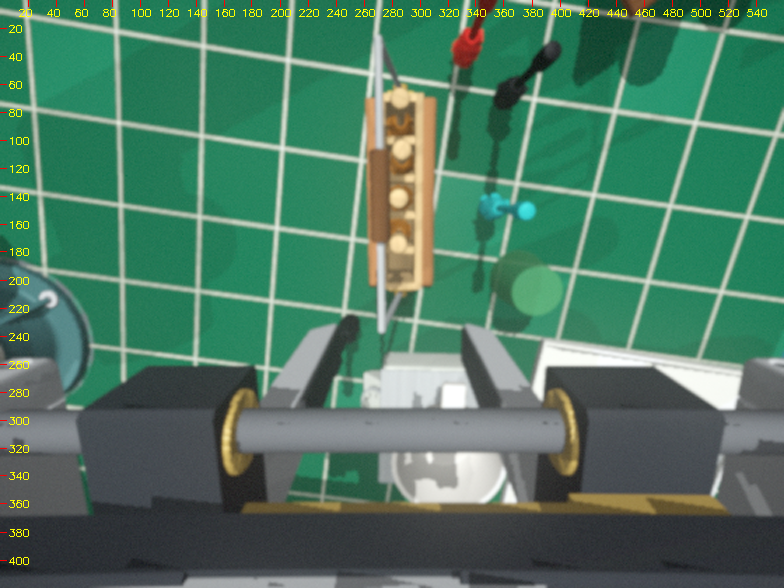

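View pics/i_side.png

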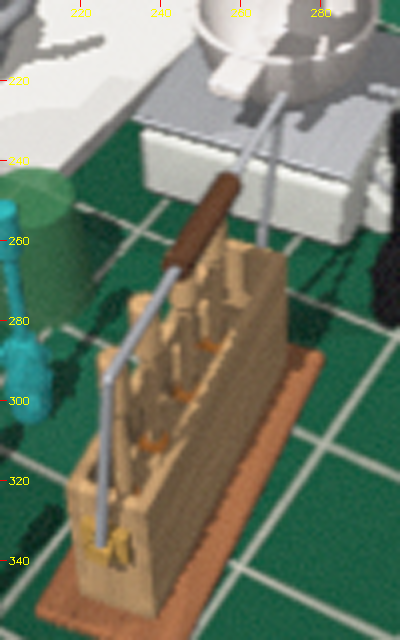

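View pics/i_top.png

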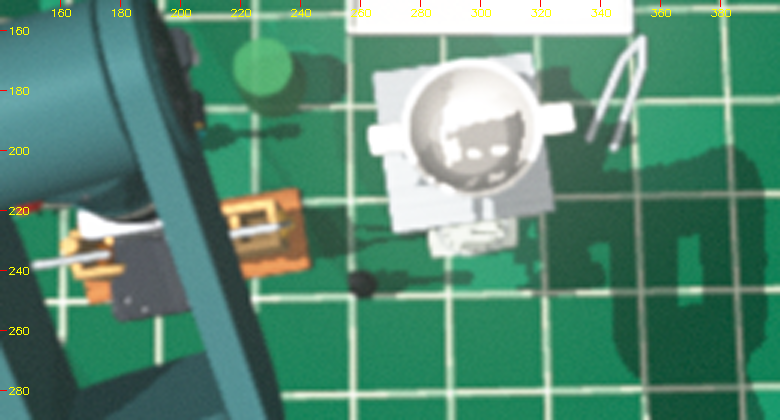

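```bash
python3 - <<'E'
from h import *
s=snap("wrist");q=snap("side")
g1=tri((s,270,108),(q,244,265));g2=tri((s,271,172.5),(q,258,245.5));print("grip far,near",g1,g2, np.linalg.norm(g1[0]-g2[0]))
g=(g1[0]+g2[0])/2;print(g,np.degrees(np.arctan2(-(g1[0]-g2[0])[0],(g1[0]-g2[0])[1])))
for p in [(285.3,69.5),(286.5,107),(284.5,141),(284,174)]: print("handle",onz(s,*p,.189))
# base board corners z=.01
b=np.array([onz(s,*p,.01) for p in [(262,69),(311,69.5),(309,204.5),(264.5,204)]]);print(b.round(4),b.mean(0))
r=np.array([onz(s,*p,.105) for p in [(276,62),(304,62),(301,207.5),(278,207.5)]]);print(r.round(4),r.mean(0))
E
```

```text
grip far,near (array([0.48543555, 0.29426088, 0.21981786]), [0.00019319600321179037, 0.00019319600321163495]) (array([0.49470451, 0.22663094, 0.21335053]), [0.0005380294584136889, 0.0005380294584137532]) 0.06856783595413696
[0.49007003 0.26044591 0.2165842 ] 7.8039981166008365
handle [0.49516792 0.33979124 0.189     ]
handle [0.50210851 0.30098991 0.189     ]
handle [0.50517501 0.26315603 0.189     ]
handle [0.51005256 0.22459457 0.189     ]
[[0.4501 0.3732 0.01  ]
 [0.5317 0.3841 0.01  ]
 [0.5658 0.1543 0.01  ]
 [0.4831 0.1433 0.01  ]] [0.50769297 0.26374133 0.01      ]
[[0.4783 0.3652 0.105 ]
 [0.5163 0.3707 0.105 ]
 [0.5439 0.1676 0.105 ]
 [0.5088 0.1626 0.105 ]] [0.51182705 0.26652029 0.105     ]
```

```bash
python3 - <<'E'
from h import *
go([.490,.2615,.27],down(0.138))
go([.490,.2615,.197],down(0.138))
E
```

```text
move [-0.0666 -0.2677  0.3642] [0.0001 0.0005 0.0016] rows>= 3
move [-0.0662 -0.2678  0.6562] [0.0001 0.0005 0.0016] rows>= 5
```

Call:
servo_tool --targets "0.6 -0.067 -0.268 0.364 0 0 0.002;0.6 -0.067 -0.268 0.364 0 0 0.002;0.6 -0.067 -0.268 0.364 0 0 0.002;0.6 -0.067 -0.268 0.364 0 0 0.002;0.6 -0.067 -0.268 0.5 0 0 0.002;0.6 -0.067 -0.268 0.656 0 0 0.002;0.6 -0.067 -0.268 0.656 0 0 0.002;0.6 -0.067 -0.268 0.656 0 0 0.002"

```text
time: 11.02
tool_pos: [0.4883, 0.2613, 0.1958]
ee_rot: [3.14, 0.006, 0.138]
wrist_force: [-0.2, -0.6, 0.6]
width: 0.0564
```

```bash
python3 - <<'E'
from h import *
s=snap("wrist");crop(s,"j_wrist",0,0,560,420,1.4)
s=snap("side");crop(s,"j_side",200,190,300,350,4)
E
```

```text
(no output)
```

View pics/j_wrist.png

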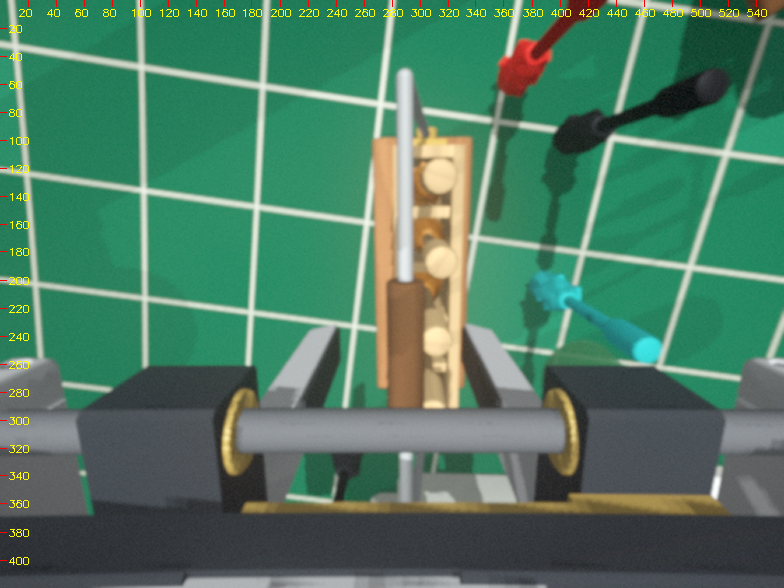

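View pics/j_side.png

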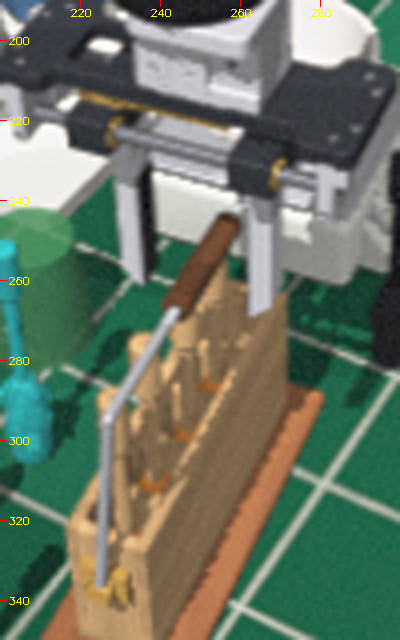

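Call:
servo_tool --targets "0 0.006 0 0 0 0 0;0 0.006 0 0 0 0 0;0 0.006 0 0 0 0 0;0 0.006 0 0 0 0 0;0 0.006 0 0 0 0 0;0 0.006 0 0 0 0 0"

```text
time: 11.62
tool_pos: [0.4911, 0.263, 0.1983]
ee_rot: [-3.141, -0.0, 0.139]
wrist_force: [0.9, -0.8, -0.3]
width: 0.02
```

```bash
python3 - <<'E'
from h import *
print(get_obs()["width"],get_obs()["tool_pos"],get_obs()["wrist_force"])
E
```

```text
0.02000362808271263 [0.49107957 0.26300166 0.19831263] [ 0.87253761 -0.78260495 -0.34360465]
```

Call:
servo_tool --targets "0 0 0 0 0 0 0;0 0 0 0 0 0 0;0 -0.077 0 0.014 0 0 0;0 -0.156 0 0.041 0 0 0;0 -0.231 0 0.079 0 0 0;0 -0.299 0 0.128 0 0 0;0 -0.359 0 0.187 0 0 0;0 -0.409 0 0.254 0 0 0;0 -0.45 0 0.328 0 0 0;0 -0.478 0 0.407 0 0 0;0 -0.494 0 0.489 0 0 0;0 -0.494 0 0.489 0 0 0"

```text
time: 12.62
tool_pos: [0.3677, 0.2462, 0.0728]
ee_rot: [-3.141, 0.0, 0.139]
wrist_force: [2.6, 1.0, -2.6]
width: 0.015
```

```bash
python3 - <<'E'
from h import *
s=snap("wrist");crop(s,"k_wrist",0,0,560,420,1.4)
s=snap("side");crop(s,"k_side",200,190,360,350,4)
E
```

```text
(no output)
```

View pics/k_side.png

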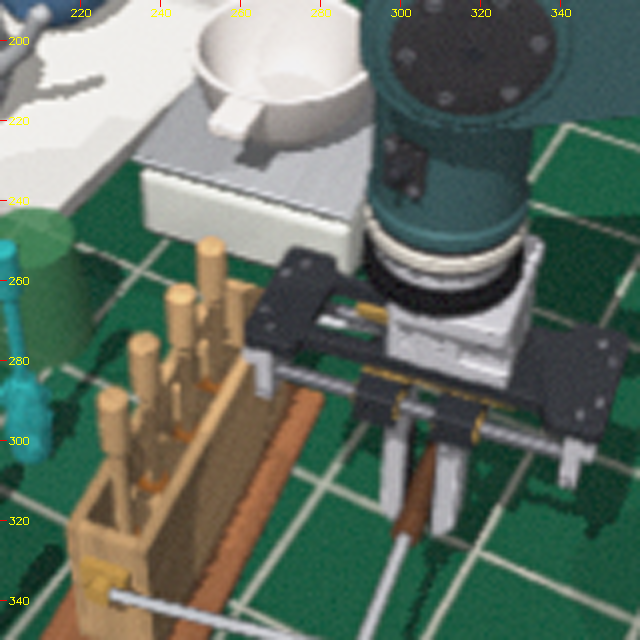

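Call:
servo_tool --targets "0.4 0 0 0 0 0 0;0.4 0 0 0 0 0 0;0.4 0 0 0 0 0 0;0.4 0 0 -0.1 0 0 0;0.4 0 0 -0.3 0 0 0;0.4 0 0 -0.6 0 0 0;0.4 0 0 -0.96 0 0 0;0.4 0 0 -0.96 0 0 0;0.4 0 0 -0.96 0 0 0;0.4 0 0 -0.96 0 0 0"

```text
time: 13.55
tool_pos: [0.3707, 0.2466, 0.3251]
ee_rot: [-3.137, -0.015, 0.138]
wrist_force: [-0.4, 0.3, 1.6]
width: 0.0374
```

```bash
python3 - <<'E'
from h import *
s=snap("side");crop(s,"l_side",200,170,360,330,4)
go([.518,.192,.31],down(0.138))
E
```

```text
move [0.5534 0.2977 0.0579] [-0.0012 -0.0039  0.0001] rows>= 4
```

View pics/l_side.png

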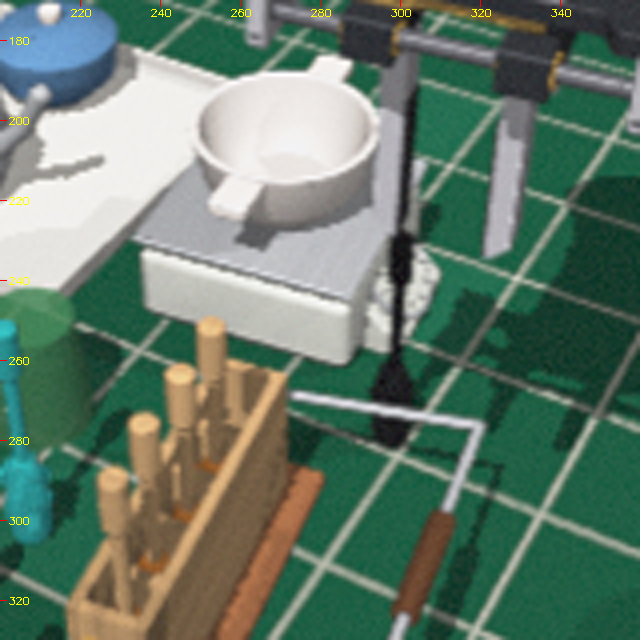

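Call:
servo_tool --targets "0.6 0.553 0.298 0.058 0 -0.004 0;0.6 0.553 0.298 0.058 0 -0.004 0;0.6 0.553 0.298 0.058 0 -0.004 0;0.6 0.553 0.298 0.058 0 -0.004 0;0.6 0.553 0.298 0.058 0 -0.004 0;0.6 0.553 0.298 0.058 0 -0.004 0;0.6 0.553 0.298 0.058 0 -0.004 0"

```text
time: 14.18
tool_pos: [0.5151, 0.1912, 0.3003]
ee_rot: [-3.141, 0.015, 0.139]
wrist_force: [-1.0, -0.0, 0.7]
width: 0.0568
```

```bash
python3 - <<'E'
from h import *
s=snap("wrist");crop(s,"m_wrist",200,0,400,260,3)
np.save("m.npy",s["W"]);crop(s,"m_wrist",230,30,360,230,4)
E
```

```text
(no output)
```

View pics/m_wrist.png

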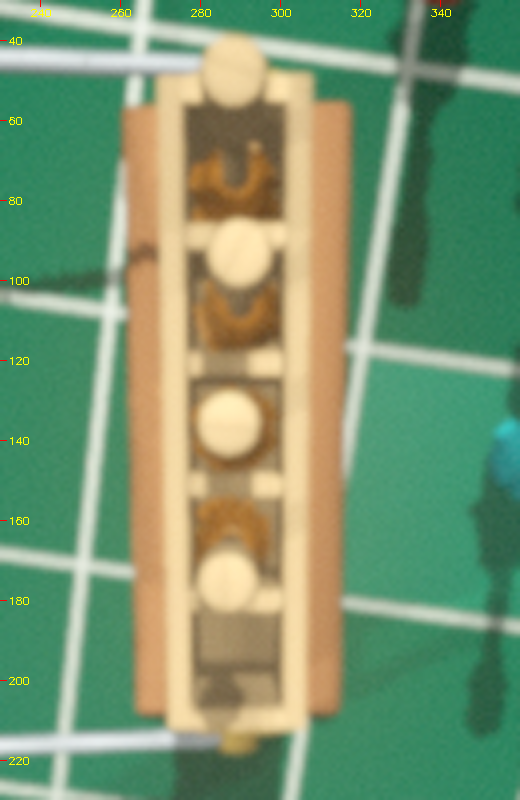

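```bash
python3 - <<'E'
from h import *
s=snap("wrist");q=snap("side")
print(get_obs()["tool_pos"],get_obs()["ee_rot"])
T=np.load("m.npy");print("shift",s["W"][:3,3]-T[:3,3]);s["W"]=T
for a,b in [((288.5,47.5),(228.3,290.2)),((289.5,93),(236.3,276)),((287.5,136),(245.3,263.3)),((287,175),(252.8,252.2))]:
    x,e=tri((s,*a),(q,*b));print(x.round(4),round(e[0],4),onz(s,*a,.189).round(4))
E
```

```text
[0.5147669  0.19189766 0.30209545] [-3.14119999  0.01131744  0.1402317 ]
shift [-0.00058543  0.00026591  0.00088326]
[0.4948 0.3397 0.1865] 0.0008 [0.4956 0.3394 0.189 ]
[0.5013 0.3013 0.1873] 0.0007 [0.5019 0.3014 0.189 ]
[0.5049 0.2621 0.1872] 0.0007 [0.5055 0.2624 0.189 ]
[0.5099 0.224  0.1852] 0.0005 [0.5103 0.2248 0.189 ]
```

```bash
cat >> h.py <<'E'
def lean(tdeg,azdeg=180.):
    "tool pose with stick leaning: handle towards azimuth az, tilt t from vertical; jaws level"
    t=np.radians(tdeg);a=np.radians(azdeg);h=np.array([np.cos(a),np.sin(a),0])
    u=np.sin(t)*h+np.array([0,0,np.cos(t)]);z=-u
    n=-np.cos(t)*h+np.array([0,0,np.sin(t)])  # upward normal, camera side = -y tool
    y=-n;x=np.cross(y,z)
    return R.from_matrix(np.array([x,y,z]).T),u
E
python3 - <<'E'
from h import *
print(lean(0)[0].as_euler('xyz'))
go([.510,.2245,.152],down(0.138))
E
```

```text
[ 3.14159265  0.         -1.57079633]
move [ 0.0061 -0.1316  0.6004] [-0.0001  0.0036  0.0007] rows>= 4
```

Call:
servo_tool --targets "0.6 0.006 -0.132 0.1 0 0.004 0;0.6 0.006 -0.132 0.3 0 0.004 0;0.6 0.006 -0.132 0.45 0 0.004 0;0.6 0.006 -0.132 0.55 0 0.004 0;0.6 0.006 -0.132 0.6 0 0.004 0;0.6 0.006 -0.132 0.6 0 0.004 0;0.6 0.006 -0.132 0.6 0 0.004 0;0.3 0.006 -0.132 0.6 0 0.004 0;0 0.006 -0.132 0.6 0 0.004 0;0 0.006 -0.132 0.6 0 0.004 0;0 0.006 -0.132 0.6 0 0.004 0;0 0.006 -0.132 0.6 0 0.004 0"

```text
time: 15.33
tool_pos: [0.5115, 0.2239, 0.1523]
ee_rot: [-3.141, -0.002, 0.139]
wrist_force: [0.1, -0.2, -0.4]
width: 0.0267
```

```bash
python3 - <<'E'
from h import *
s=snap("side");crop(s,"n_side",200,170,360,330,4)
E
```

```text
(no output)
```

View pics/n_side.png

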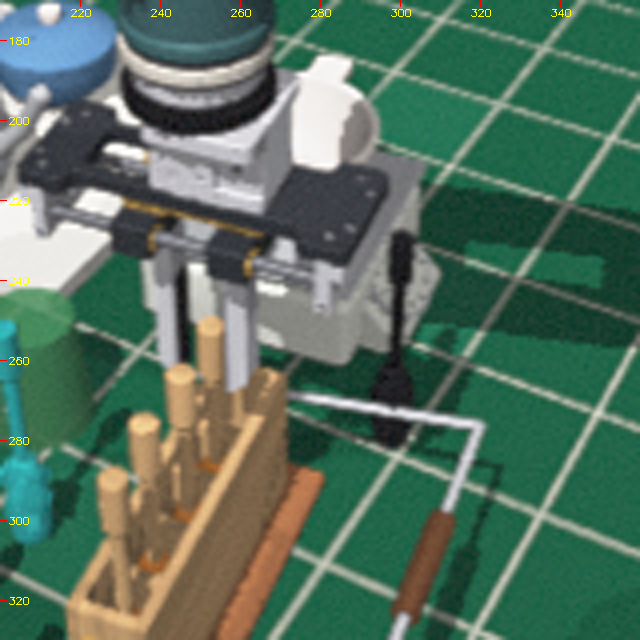

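Still closing; wait a few rows, then lift.

Call:
servo_tool --targets "0 0 0 0 0 0 0;0 0 0 0 0 0 0;0 0 0 -0.03 0 0 0;0 0 0 -0.1 0 0 0;0 0 0 -0.2 0 0 0;0 0 0 -0.3 0 0 0;0 0 0 -0.4 0 0 0;0 0 0 -0.5 0 0 0;0 0 0 -0.6 0 0 0;0 0 0 -0.64 0 0 0;0 0 0 -0.64 0 0 0"

```text
time: 16.3
tool_pos: [0.5119, 0.2242, 0.315]
ee_rot: [-3.14, -0.007, 0.139]
wrist_force: [0.1, -0.4, -0.7]
width: 0.0156
```

```bash
python3 - <<'E'
from h import *
s=snap("side");crop(s,"o_side",200,130,360,300,3.5)
r,u=lean(0)
go([.54,.03,.32],r)
E
```

```text
move [ 0.0062  0.7843 -0.0309] [-8.000e-04 -5.000e-04  5.442e-01] rows>= 14
```

View pics/o_side.png

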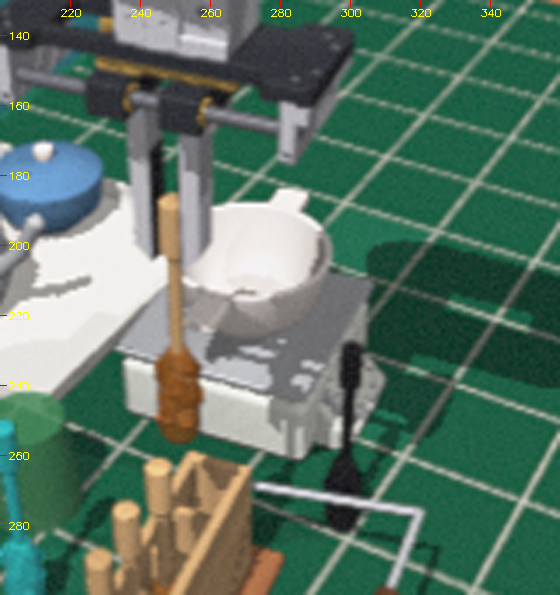

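Call:
servo_tool --targets "0 0.01 0.08 -0.03 0 0 0.045;0 0.01 0.2 -0.03 0 0 0.09;0 0.01 0.32 -0.03 0 0 0.135;0 0.01 0.44 -0.03 0 0 0.18;0 0.01 0.56 -0.03 0 0 0.225;0 0.01 0.68 -0.03 0 0 0.27;0 0.01 0.784 -0.03 0 0 0.315;0 0.01 0.784 -0.03 0 0 0.36;0 0.01 0.784 -0.03 0 0 0.405;0 0.01 0.784 -0.03 0 0 0.45;0 0.01 0.784 -0.03 0 0 0.495;0 0.01 0.784 -0.03 0 0 0.54"

```text
time: 17.35
tool_pos: [0.5398, 0.0299, 0.3157]
ee_rot: [3.137, 0.001, -1.368]
wrist_force: [0.2, 0.5, -0.6]
width: 0.0155
```

```bash
python3 - <<'E'
from h import *
r,u=lean(40)
E=np.array([.618,-.016-.024,.0835+.013*np.sin(np.radians(40))])
for h in (.09,.003): 
    p=E+.135*u+[0,0,h]; print(p); go(p,r)
s=snap("side");crop(s,"p_side",200,120,360,290,3.5)
s=snap("wrist");crop(s,"p_w",100,0,460,420,1.4)
E
```

```text
[ 0.53122367 -0.04        0.28527224]
move [0.267  0.0892 0.1218] [0.223  0.0228 0.0619] rows>= 6
[ 0.53122367 -0.04        0.19827224]
move [0.2675 0.0875 0.4698] [0.223  0.0228 0.0619] rows>= 6
```

View pics/p_side.png

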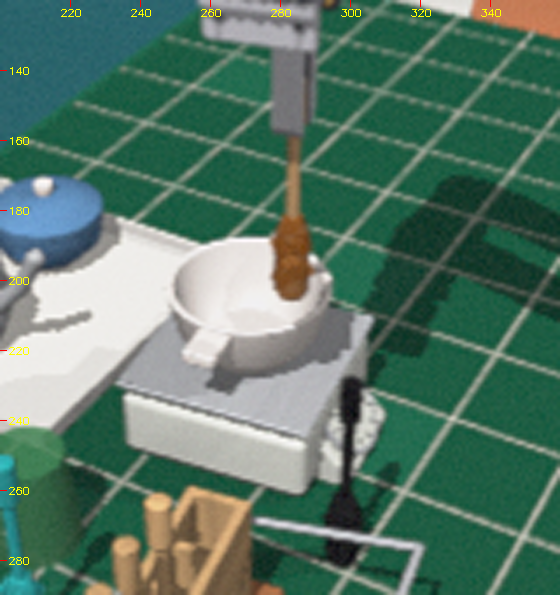

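View pics/p_w.png

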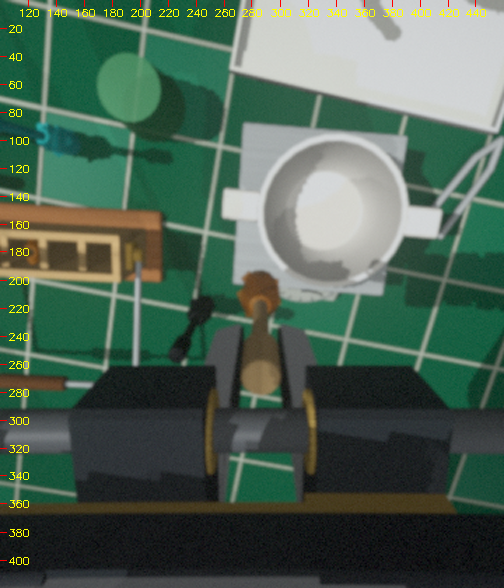

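Call:
servo_tool --targets "0 0.04 0.015 0.02 0.037 0.004 0.01;0 0.09 0.03 0.04 0.075 0.008 0.02;0 0.13 0.045 0.06 0.112 0.012 0.03;0 0.18 0.06 0.08 0.149 0.016 0.041;0 0.22 0.075 0.1 0.186 0.019 0.051;0 0.267 0.089 0.122 0.223 0.023 0.062;0 0.267 0.089 0.122 0.223 0.023 0.062;0 0.267 0.089 0.122 0.223 0.023 0.062"

```text
time: 18.12
tool_pos: [0.5297, -0.0396, 0.2825]
ee_rot: [-2.448, 0.0, -1.564]
wrist_force: [0.8, 0.8, 0.5]
width: 0.0156
```

```bash
python3 - <<'E'
from h import *
r,u=lean(40)
E=np.array([.618,-.016-.024,.0835+.013*np.sin(np.radians(40))])
p=E+.135*u+[0,0,.003]; print(p); go(p,r)
s=snap("side");crop(s,"q_side",200,120,360,290,3.5)
s=snap("wrist");crop(s,"q_w",100,0,460,420,1.4)
E
```

```text
[ 0.53122367 -0.04        0.19827224]
move [0.0017 0.2109 0.2628] [0.0013 0.0014 0.0015] rows>= 3
```

View pics/q_side.png

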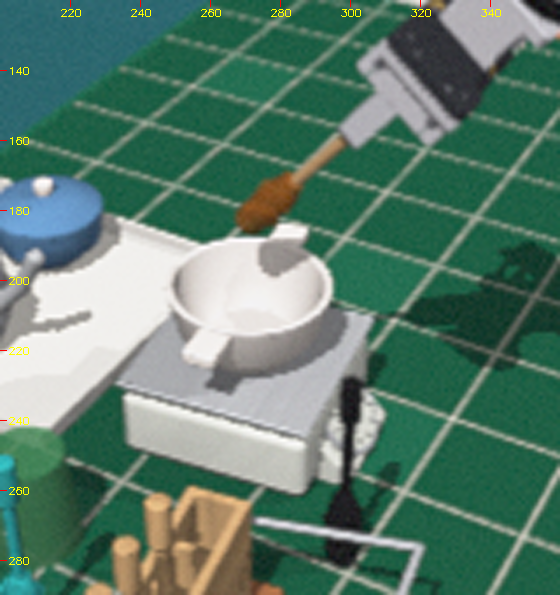

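View pics/q_w.png

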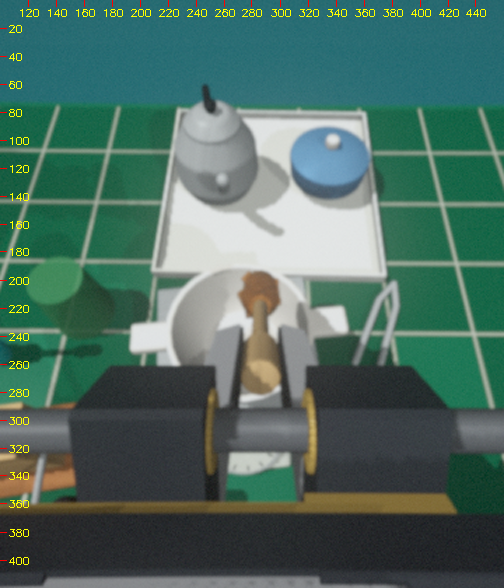

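Call:
servo_tool --targets "0 0 0.05 0.06 0 0 0;0 0 0.1 0.12 0 0 0;0 0 0.14 0.17 0 0 0;0 0 0.17 0.21 0 0 0;0 0 0.19 0.235 0 0 0;0 0 0.2 0.25 0 0 0;0 0 0.2 0.25 0 0 0;0 0 0.2 0.25 0 0 0"

```text
time: 18.88
tool_pos: [0.5363, -0.0399, 0.2103]
ee_rot: [-2.436, -0.001, -1.564]
wrist_force: [0.5, -0.4, -0.6]
width: 0.0153
```

```bash
python3 - <<'E'
from h import *
s=snap("side");crop(s,"r_side",200,120,360,290,3.5)
E
```

```text
(no output)
```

View pics/r_side.png

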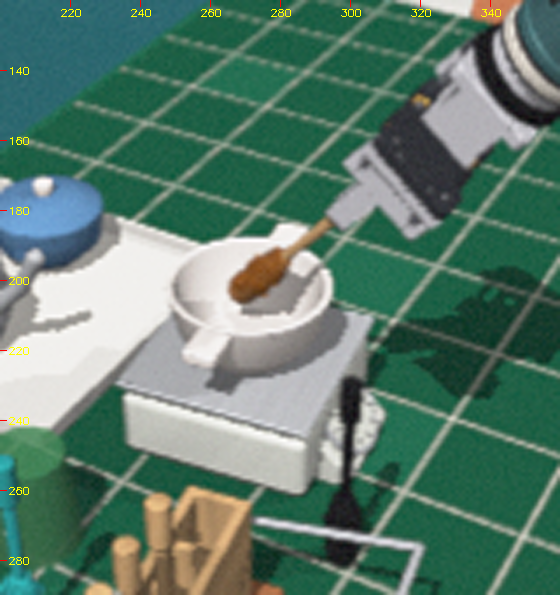

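```bash
python3 - <<'E'
from h import *
r,u=lean(40)
E=np.array([.618,-.016-.024,.0835+.013*np.sin(np.radians(40))])
p=E+.135*u+[0,0,.001]; print(p,get_obs()["tool_pos"]); go(p,r)
E
```

```text
[ 0.53122367 -0.04        0.19627224] [ 0.53610494 -0.04001729  0.21032831]
move [-0.0003  0.0513  0.0301] [-0.0024  0.001   0.0019] rows>= 1
```

Call:
servo_tool --targets "0 0 0.025 0.015 0 0 0;0 0 0.045 0.026 0 0 0;0 0 0.051 0.03 0 0 0;0 0 0.051 0.03 0 0 0"

```text
time: 19.27
tool_pos: [0.5293, -0.0399, 0.193]
ee_rot: [-2.44, -0.0, -1.565]
wrist_force: [-0.5, 0.2, -1.1]
width: 0.015
```

Call:
servo_tool --targets "0 0 0.01 0.012 0 0 0;0 0 0.01 0.012 0 0 0;0.4 0 0.01 0.012 0 0 0;0.4 0 0.01 0.012 0 0 0;0.4 0 0.01 0.012 0 0 0;0.4 0 0.01 0.012 0 0 0;0.4 0 0 -0.1 0 0 0;0.4 0 0 -0.25 0 0 0;0.4 0 -0.1 -0.4 0 0 0;0.4 0 -0.2 -0.5 0 0 0;0.4 0 -0.2 -0.5 0 0 0"

```text
time: 20.18
tool_pos: [0.4899, -0.0409, 0.3345]
ee_rot: [-2.42, -0.006, -1.566]
wrist_force: [-0.4, -0.9, 1.2]
width: 0.038
```

```bash
python3 - <<'E'
from h import *
s=snap("side");crop(s,"s_side",200,120,360,290,3.5)
s=snap("wrist");crop(s,"s_w",100,0,460,420,1.4)
E
```

```text
(no output)
```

View pics/s_side.png

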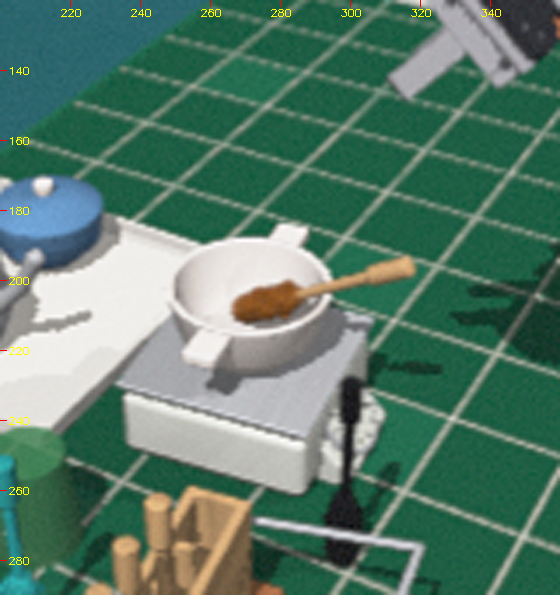

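View pics/s_w.png

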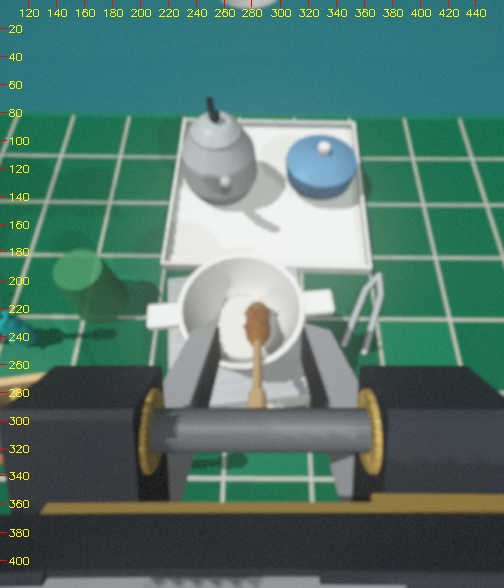

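```bash
python3 - <<'E'
from h import *
go([.505,.13,.31],down(.138))
E
```

```text
move [-0.6813 -0.0177  0.0911] [-0.1665 -0.1914 -0.5166] rows>= 15
```

Call:
servo_tool --targets "0.5 -0.1 -0.018 0 -0.166 -0.191 -0.517;0.5 -0.681 -0.018 0.05 -0.166 -0.191 -0.517;0.5 -0.681 -0.018 0.05 -0.166 -0.191 -0.517;0.5 -0.681 -0.018 0.09 -0.166 -0.191 -0.517;0.5 -0.681 -0.018 0.09 -0.166 -0.191 -0.517;0.5 -0.681 -0.018 0.09 -0.166 -0.191 -0.517;0.5 -0.681 -0.018 0.09 -0.166 -0.191 -0.517;0.5 -0.681 -0.018 0.09 -0.166 -0.191 -0.517;0.5 -0.681 -0.018 0.09 -0.166 -0.191 -0.517;0.5 -0.681 -0.018 0.09 -0.166 -0.191 -0.517;0.5 -0.681 -0.018 0.09 -0.166 -0.191 -0.517;0.5 -0.681 -0.018 0.09 -0.166 -0.191 -0.517"

```text
time: 21.28
tool_pos: [0.5037, 0.1299, 0.3049]
ee_rot: [-3.041, -0.08, -0.138]
wrist_force: [-0.2, 0.0, -0.3]
width: 0.0466
```

```bash
python3 - <<'E'
from h import *
go([.506,.261,.28],down(.138))
E
```

```text
move [-0.0707 -0.5086  0.1459] [-0.0283 -0.0296 -0.0863] rows>= 4
```

Call:
servo_tool --targets "0.5 -0.071 -0.509 0.146 -0.028 -0.03 -0.086;0.5 -0.071 -0.509 0.146 -0.028 -0.03 -0.086;0.5 -0.071 -0.509 0.146 -0.028 -0.03 -0.086;0.5 -0.071 -0.509 0.146 -0.028 -0.03 -0.086;0.5 -0.071 -0.509 0.146 -0.028 -0.03 -0.086;0.5 -0.071 -0.509 0.146 -0.028 -0.03 -0.086;0.5 -0.071 -0.509 0.146 -0.028 -0.03 -0.086"

```text
time: 21.87
tool_pos: [0.5072, 0.2601, 0.2828]
ee_rot: [-3.14, -0.005, 0.13]
wrist_force: [1.1, -0.1, 0.1]
width: 0.0469
```

```bash
python3 - <<'E'
from h import *
go([.506,.262,.152],down(.138))
E
```

```text
move [-0.0066 -0.0075  0.523 ] [-0.0005 -0.0016 -0.0025] rows>= 4
```

Call:
servo_tool --targets "0.5 -0.005 -0.007 0.1 0 0 -0.002;0.5 -0.005 -0.007 0.25 0 0 -0.002;0.5 -0.005 -0.007 0.4 0 0 -0.002;0.5 -0.005 -0.007 0.523 0 0 -0.002;0.5 -0.005 -0.007 0.523 0 0 -0.002;0 -0.005 -0.007 0.523 0 0 -0.002;0 -0.005 -0.007 0.523 0 0 -0.002;0 -0.005 -0.007 0.523 0 0 -0.002;0 -0.005 -0.007 0.523 0 0 -0.002;0 -0.005 -0.007 0.523 0 0 -0.002;0 -0.005 -0.007 0.523 0 0 -0.002;0 -0.005 -0.007 0.523 0 0 -0.002"

```text
time: 22.87
tool_pos: [0.5064, 0.2638, 0.1546]
ee_rot: [-3.138, -0.007, 0.139]
wrist_force: [-1.6, -1.1, 7.2]
width: 0.0158
```

Call:
servo_tool --targets "0 0 0 -0.03 0 0 0;0 0 0 -0.1 0 0 0;0 0 0 -0.2 0 0 0;0 0 0 -0.3 0 0 0;0 0 0 -0.4 0 0 0;0 0 0 -0.5 0 0 0;0 0 0 -0.6 0 0 0;0 0 0 -0.65 0 0 0;0 0 0 -0.65 0 0 0"

```text
time: 23.62
tool_pos: [0.507, 0.2635, 0.3197]
ee_rot: [-3.137, -0.014, 0.138]
wrist_force: [0.1, -0.3, 0.6]
width: 0.0154
```

```bash
python3 - <<'E'
from h import *
s=snap("side");crop(s,"t_side",200,130,360,300,3.5)
go([.54,.03,.32],lean(0)[0])
E
```

```text
move [ 0.0042  0.9429 -0.0145] [-0.0037 -0.0016  0.544 ] rows>= 14
```

View pics/t_side.png

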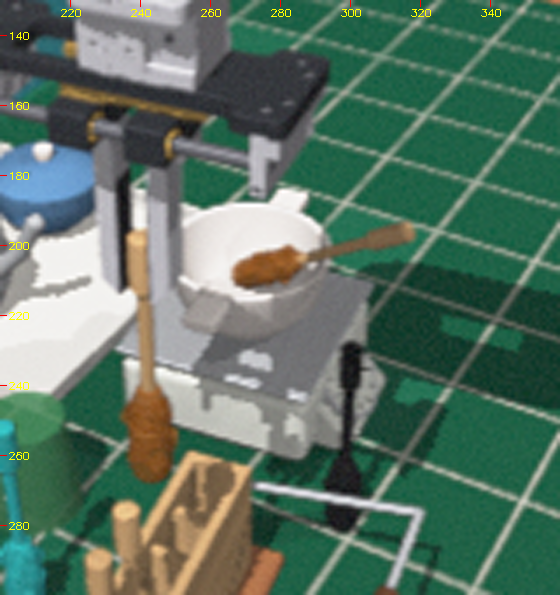

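Call:
servo_tool --targets "0 0.01 0.08 -0.02 0 0 0.045;0 0.01 0.2 -0.02 0 0 0.09;0 0.01 0.32 -0.02 0 0 0.135;0 0.01 0.44 -0.02 0 0 0.18;0 0.01 0.56 -0.02 0 0 0.225;0 0.01 0.68 -0.02 0 0 0.27;0 0.01 0.8 -0.02 0 0 0.315;0 0.01 0.92 -0.02 0 0 0.36;0 0.01 0.943 -0.02 0 0 0.405;0 0.01 0.943 -0.02 0 0 0.45;0 0.01 0.943 -0.02 0 0 0.495;0 0.01 0.943 -0.02 0 0 0.54"

```text
time: 24.67
tool_pos: [0.5402, 0.0293, 0.3169]
ee_rot: [-3.139, 0.003, -1.369]
wrist_force: [-0.3, -0.3, -0.7]
width: 0.0155
```

```bash
cat >> h.py <<'E'
def put(h,dy,ex=.618,t=40,az=180.,dz=0,bowl=(.6005,-.016)):
    r,u=lean(t,az);E=np.array([ex,bowl[1]+dy,.0835-.003+dz+.013*np.sin(np.radians(t))])
    go(E+.135*u+[0,0,h],r)
E
python3 - <<'E'
from h import *
put(.09,.024)
s=snap("wrist");crop(s,"u_w",100,0,460,420,1.4)
E
```

```text
move [0.0767 0.0524 0.1383] [0.2208 0.0234 0.0613] rows>= 6
```

View pics/u_w.png

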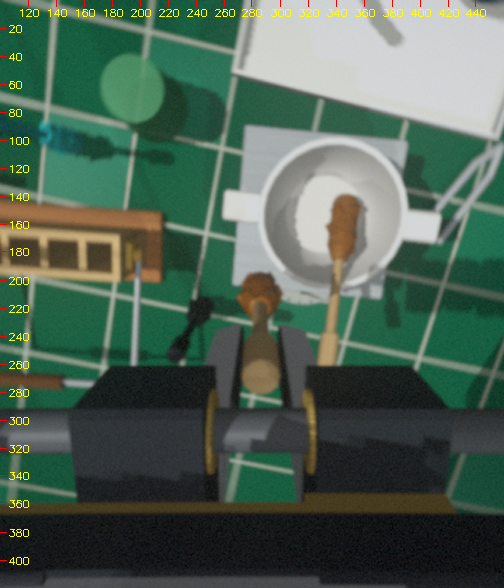

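Call:
servo_tool --targets "0 0.01 0.01 0.02 0.037 0.004 0.01;0 0.03 0.02 0.05 0.075 0.008 0.02;0 0.04 0.03 0.07 0.112 0.012 0.03;0 0.05 0.04 0.09 0.149 0.016 0.041;0 0.065 0.045 0.12 0.186 0.019 0.051;0 0.077 0.052 0.138 0.221 0.023 0.061;0 0.077 0.052 0.138 0.221 0.023 0.061;0 0.077 0.052 0.138 0.221 0.023 0.061"

```text
time: 25.38
tool_pos: [0.5295, 0.0087, 0.2797]
ee_rot: [-2.448, 0.0, -1.561]
wrist_force: [0.2, -0.4, 0.8]
width: 0.0156
```

```bash
python3 - <<'E'
from h import *
put(.015,.024)
put(.0,.024)
s=snap("side");crop(s,"v_side",200,120,360,290,3.5)
E
```

```text
move [0.003  0.1798 0.2271] [0.0013 0.0021 0.0023] rows>= 2
move [0.003  0.2182 0.2732] [0.0013 0.0021 0.0023] rows>= 3
```

View pics/v_side.png

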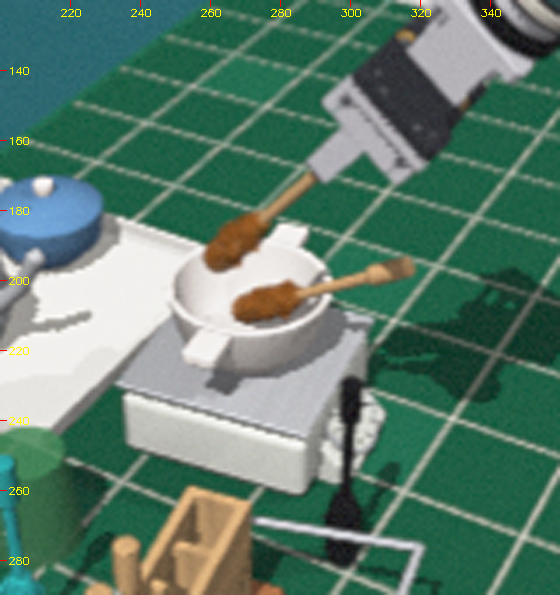

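Call:
servo_tool --targets "0 0 0.05 0.06 0 0 0;0 0 0.1 0.12 0 0 0;0 0 0.14 0.17 0 0 0;0 0 0.17 0.21 0 0 0;0 0 0.2 0.25 0 0 0;0 0 0.212 0.267 0 0 0;0 0 0.218 0.273 0 0 0;0 0 0.218 0.273 0 0 0;0 0 0.218 0.273 0 0 0"

```text
time: 26.18
tool_pos: [0.5361, 0.0083, 0.1998]
ee_rot: [-2.437, -0.0, -1.562]
wrist_force: [-0.5, -0.0, 0.2]
width: 0.0155
```

```bash
python3 - <<'E'
from h import *
put(.0,.024)
s=snap("side");crop(s,"w_side",200,120,360,290,3.5)
E
```

```text
move [0.0009 0.0346 0.0103] [-0.0022  0.0018  0.0021] rows>= 1
```

View pics/w_side.png

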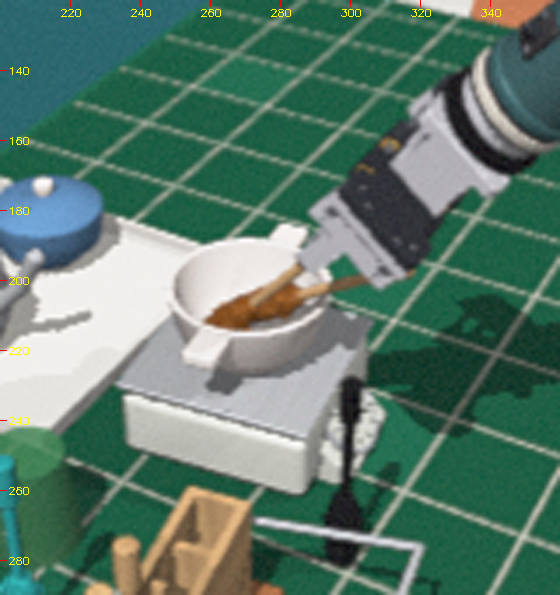

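Call:
servo_tool --targets "0 0 0.025 0.008 0 0 0;0 0 0.035 0.01 0 0 0;0 0 0.035 0.01 0 0 0;0.35 0 0.035 0.01 0 0 0;0.35 0 0.035 0.01 0 0 0;0.35 0 0.035 0.01 0 0 0;0.35 0 0.035 0.01 0 0 0;0.35 0 0.01 -0.1 0 0 0;0.35 0 0 -0.25 0 0 0;0.35 0 -0.1 -0.4 0 0 0;0.35 0 -0.2 -0.5 0 0 0;0.35 0 -0.2 -0.5 0 0 0"

```text
time: 27.23
tool_pos: [0.4944, 0.0078, 0.3372]
ee_rot: [-2.421, -0.002, -1.563]
wrist_force: [-0.5, 0.4, 1.3]
width: 0.0326
```

```bash
python3 - <<'E'
from h import *
s=snap("side");crop(s,"x_side",200,120,360,290,3.5)
s=snap("wrist");crop(s,"x_w",100,0,460,420,1.4)
go([.504,.15,.31],down(.138))
E
```

```text
move [-0.5672  0.006   0.0864] [-0.1669 -0.19   -0.5162] rows>= 15
```

View pics/x_side.png

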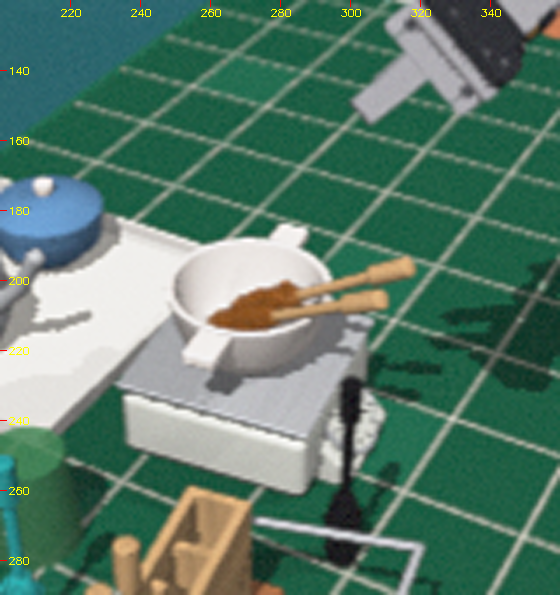

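View pics/x_w.png

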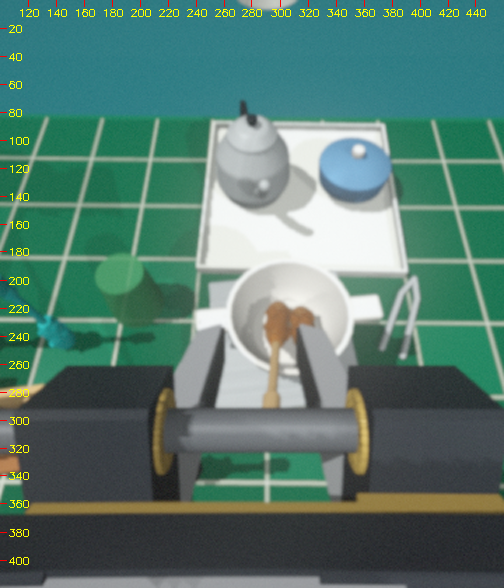

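Call:
servo_tool --targets "0.5 -0.1 0.006 0 -0.167 -0.19 -0.516;0.5 -0.5 0.006 0.05 -0.167 -0.19 -0.516;0.5 -0.567 0.006 0.05 -0.167 -0.19 -0.516;0.5 -0.567 0.006 0.086 -0.167 -0.19 -0.516;0.5 -0.567 0.006 0.086 -0.167 -0.19 -0.516;0.5 -0.567 0.006 0.086 -0.167 -0.19 -0.516;0.5 -0.567 0.006 0.086 -0.167 -0.19 -0.516;0.5 -0.567 0.006 0.086 -0.167 -0.19 -0.516;0.5 -0.567 0.006 0.086 -0.167 -0.19 -0.516;0.5 -0.567 0.006 0.086 -0.167 -0.19 -0.516;0.5 -0.567 0.006 0.086 -0.167 -0.19 -0.516;0.5 -0.567 0.006 0.086 -0.167 -0.19 -0.516"

```text
time: 28.33
tool_pos: [0.5028, 0.1495, 0.3047]
ee_rot: [-3.043, -0.077, -0.137]
wrist_force: [-0.3, 0.1, -0.2]
width: 0.0475
```

```bash
python3 - <<'E'
from h import *
go([.502,.300,.28],down(.138))
E
```

```text
move [-0.0924 -0.5841  0.1499] [-0.0277 -0.0286 -0.0861] rows>= 4
```

Call:
servo_tool --targets "0.5 -0.092 -0.584 0.15 -0.028 -0.029 -0.086;0.5 -0.092 -0.584 0.15 -0.028 -0.029 -0.086;0.5 -0.092 -0.584 0.15 -0.028 -0.029 -0.086;0.5 -0.092 -0.584 0.15 -0.028 -0.029 -0.086;0.5 -0.092 -0.584 0.15 -0.028 -0.029 -0.086;0.5 -0.092 -0.584 0.15 -0.028 -0.029 -0.086;0.5 -0.092 -0.584 0.15 -0.028 -0.029 -0.086;0.5 -0.092 -0.584 0.15 -0.028 -0.029 -0.086"

```text
time: 29.0
tool_pos: [0.5038, 0.2991, 0.2831]
ee_rot: [-3.142, -0.006, 0.131]
wrist_force: [-0.5, -0.2, 0.9]
width: 0.0467
```

```bash
python3 - <<'E'
from h import *
go([.502,.301,.152],down(.138))
E
```

```text
move [-0.0089 -0.0086  0.5242] [-0.     -0.0018 -0.0023] rows>= 4
```

Call:
servo_tool --targets "0.5 -0.007 -0.008 0.1 0 0 -0.002;0.5 -0.007 -0.008 0.25 0 0 -0.002;0.5 -0.007 -0.008 0.4 0 0 -0.002;0.5 -0.007 -0.008 0.524 0 0 -0.002;0.5 -0.007 -0.008 0.524 0 0 -0.002;0 -0.007 -0.008 0.524 0 0 -0.002;0 -0.007 -0.008 0.524 0 0 -0.002;0 -0.007 -0.008 0.524 0 0 -0.002;0 -0.007 -0.008 0.524 0 0 -0.002;0 -0.007 -0.008 0.524 0 0 -0.002;0 -0.007 -0.008 0.524 0 0 -0.002;0 -0.007 -0.008 0.524 0 0 -0.002"

```text
time: 30.0
tool_pos: [0.5026, 0.3028, 0.1548]
ee_rot: [-3.14, -0.008, 0.139]
wrist_force: [-2.2, -0.2, 5.8]
width: 0.0153
```

Call:
servo_tool --targets "0 0 0 -0.03 0 0 0;0 0 0 -0.1 0 0 0;0 0 0 -0.2 0 0 0;0 0 0 -0.3 0 0 0;0 0 0 -0.4 0 0 0;0 0 0 -0.5 0 0 0;0 0 0 -0.6 0 0 0;0 0 0 -0.65 0 0 0;0 0 0 -0.65 0 0 0"

```text
time: 30.75
tool_pos: [0.5029, 0.3027, 0.3199]
ee_rot: [-3.138, -0.015, 0.139]
wrist_force: [-0.3, 0.3, 0.1]
width: 0.0154
```

```bash
python3 - <<'E'
from h import *
s=snap("side");crop(s,"y_side",200,130,360,300,3.5)
s=snap("top");crop(s,"y_top",240,150,360,250,5)
go([.54,.055,.32],lean(0)[0])
E
```

```text
move [ 0.0143  1.0005 -0.0201] [-0.0023 -0.0015  0.5442] rows>= 14
```

View pics/y_side.png

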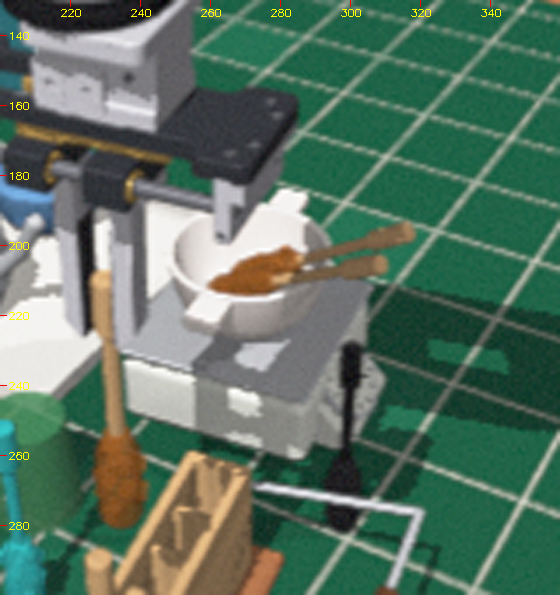

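View pics/y_top.png

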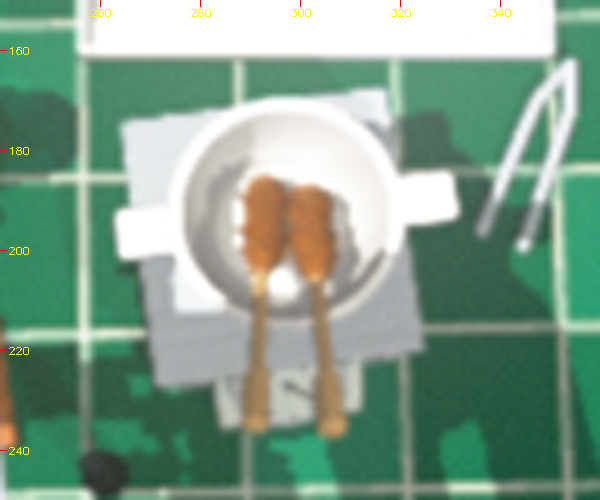

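```bash
python3 - <<'E'
from h import *
s=snap("top")
print(onz(s,293,185,.10),onz(s,302,187,.10),onz(s,291,234,.15),onz(s,306,234,.15))
print("rim",onz(s,297,191.5,.1355),"ears",(onz(s,263.5,196,.133)+onz(s,331.5,189,.133))/2)
c=np.array([onz(s,*p,.0765) for p in [(264,174.5),(317.5,168),(324.5,219.5),(271.5,227)]]);print("pan",c.mean(0))
E
```

```text
[ 0.62948853 -0.01079864  0.1       ] [ 0.62312265 -0.03683146  0.1       ] [ 4.84086946e-01 -8.39300516e-05  1.50000000e-01] [ 0.48333846 -0.0411356   0.15      ]
rim [ 0.60407116 -0.02008197  0.1355    ] ears [ 0.60163979 -0.02170382  0.133     ]
pan [ 0.59768208 -0.01509411  0.0765    ]
```

Call:
servo_tool --targets "0 0.014 0.08 -0.02 0 0 0.045;0 0.014 0.2 -0.02 0 0 0.09;0 0.014 0.32 -0.02 0 0 0.135;0 0.014 0.44 -0.02 0 0 0.18;0 0.014 0.56 -0.02 0 0 0.225;0 0.014 0.68 -0.02 0 0 0.27;0 0.014 0.8 -0.02 0 0 0.315;0 0.014 0.92 -0.02 0 0 0.36;0 0.014 1 -0.02 0 0 0.405;0 0.014 1 -0.02 0 0 0.45;0 0.014 1 -0.02 0 0 0.495;0 0.014 1 -0.02 0 0 0.544"

```text
time: 31.9
tool_pos: [0.5391, 0.0542, 0.3172]
ee_rot: [-3.139, 0.001, -1.369]
wrist_force: [-0.5, 0.5, -0.0]
width: 0.016
```

```bash
python3 - <<'E'
from h import *
put(.07,-.006,ex=.624,dz=.022)
E
```

```text
move [0.2973 0.0689 0.1313] [0.2208 0.0229 0.0615] rows>= 6
```

Call:
servo_tool --targets "0 0.05 0.01 0.02 0.037 0.004 0.01;0 0.1 0.02 0.04 0.075 0.008 0.02;0 0.15 0.03 0.07 0.112 0.012 0.03;0 0.2 0.05 0.09 0.149 0.016 0.041;0 0.25 0.06 0.11 0.186 0.019 0.051;0 0.297 0.069 0.131 0.221 0.023 0.061;0 0.297 0.069 0.131 0.221 0.023 0.061;0 0.297 0.069 0.131 0.221 0.023 0.061"

```text
time: 32.57
tool_pos: [0.5357, -0.0211, 0.2811]
ee_rot: [-2.448, 0.001, -1.563]
wrist_force: [0.5, 0.7, -0.5]
width: 0.0154
```

```bash
python3 - <<'E'
from h import *
put(.003,-.006,ex=.624,dz=.022)
E
```

```text
move [0.0038 0.1586 0.2003] [0.0013 0.0019 0.0017] rows>= 2
```

Call:
servo_tool --targets "0 0.004 0.05 0.06 0 0 0;0 0.004 0.09 0.11 0 0 0;0 0.004 0.12 0.15 0 0 0;0 0.004 0.15 0.185 0 0 0;0 0.004 0.16 0.2 0 0 0;0 0.004 0.16 0.2 0 0 0;0 0.004 0.16 0.2 0 0 0"

```text
time: 33.15
tool_pos: [0.5414, -0.0221, 0.2243]
ee_rot: [-2.437, -0.001, -1.561]
wrist_force: [-0.6, -0.2, -0.3]
width: 0.0153
```

```bash
python3 - <<'E'
from h import *
put(.0,-.006,ex=.624,dz=.022)
s=snap("side");crop(s,"z_side",200,120,360,290,3.5)
E
```

```text
move [-0.0006  0.0385  0.0196] [-0.0019  0.0017  0.0026] rows>= 1
```

View pics/z_side.png

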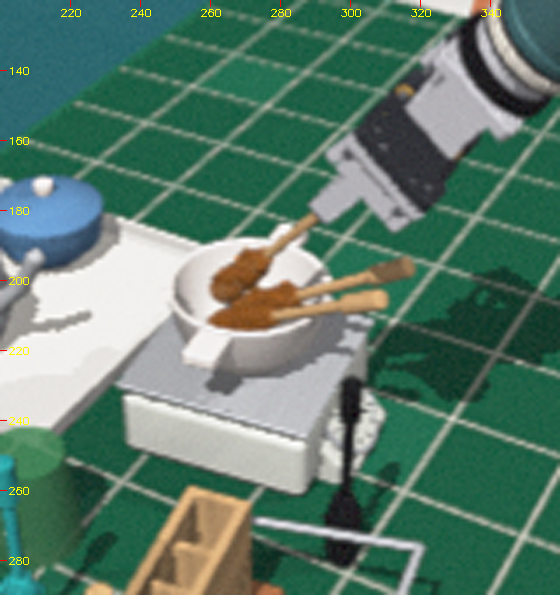

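Call:
servo_tool --targets "0 0 0.025 0.012 0 0 0;0 0 0.038 0.02 0 0 0;0 0 0.038 0.02 0 0 0;0 0 0.038 0.02 0 0 0"

```text
time: 33.53
tool_pos: [0.5373, -0.0228, 0.215]
ee_rot: [-2.434, -0.002, -1.563]
wrist_force: [2.1, -0.6, 2.0]
width: 0.0158
```

```bash
python3 - <<'E'
from h import *
put(.0,-.006,ex=.624,dz=.022)
s=snap("side");crop(s,"za_side",200,120,360,290,3.5)
E
```

```text
move [-0.0032  0.0021  0.0022] [-0.0031  0.0011  0.0024] rows>= 1
```

View pics/za_side.png

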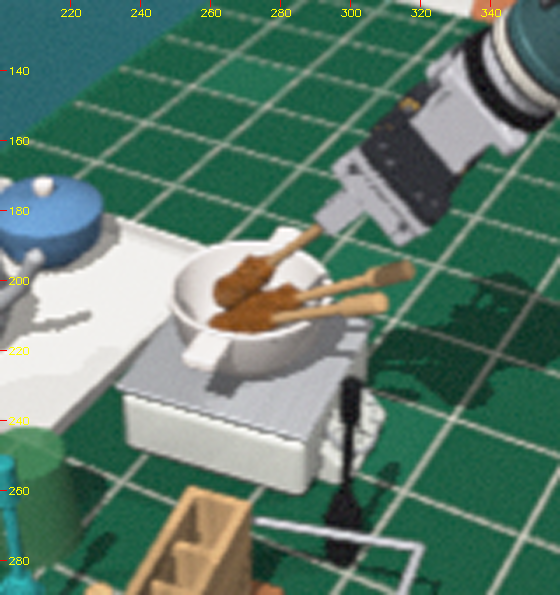

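Call:
servo_tool --targets "0.35 0 0 0 0 0 0;0.35 0 0 0 0 0 0;0.35 0 0 0 0 0 0;0.35 0 0 0 0 0 0;0.35 0 0 0 0 0 0;0.35 0 0 -0.1 0 0 0;0.35 0 0 -0.25 0 0 0;0.35 0 -0.1 -0.4 0 0 0;0.35 0 -0.2 -0.5 0 0 0;0.35 0 -0.2 -0.5 0 0 0"

```text
time: 34.42
tool_pos: [0.4958, -0.0231, 0.3527]
ee_rot: [-2.421, -0.005, -1.562]
wrist_force: [1.2, 0.1, 1.3]
width: 0.0325
```

```bash
python3 - <<'E'
from h import *
s=snap("side");crop(s,"zb_side",200,120,360,290,3.5)
s=snap("wrist");crop(s,"zb_w",100,0,460,420,1.4)
go([.496,.18,.31],down(.138))
E
```

```text
move [-0.8109  0.0731  0.1095] [-0.1666 -0.1908 -0.5158] rows>= 15
```

View pics/zb_side.png

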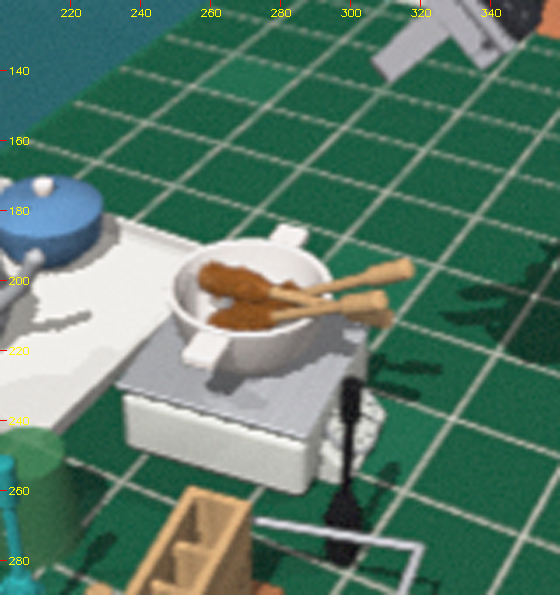

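View pics/zb_w.png

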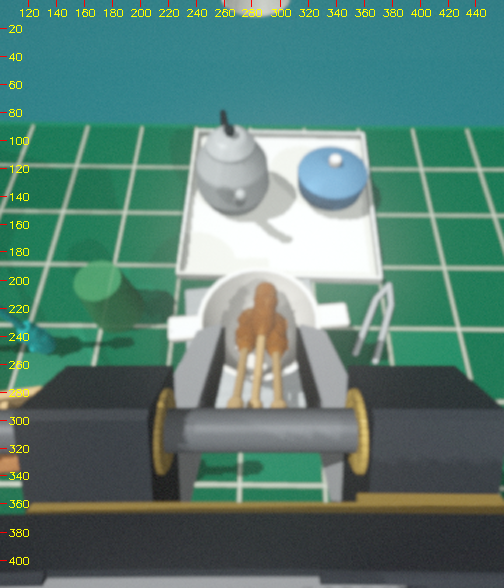

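Three in the bowl, the third nestled on top. Go for the last one.

Call:
servo_tool --targets "0.5 -0.1 0.01 0 -0.167 -0.191 -0.516;0.5 -0.5 0.07 0.05 -0.167 -0.191 -0.516;0.5 -0.811 0.073 0.1 -0.167 -0.191 -0.516;0.5 -0.811 0.073 0.11 -0.167 -0.191 -0.516;0.5 -0.811 0.073 0.11 -0.167 -0.191 -0.516;0.5 -0.811 0.073 0.11 -0.167 -0.191 -0.516;0.5 -0.811 0.073 0.11 -0.167 -0.191 -0.516;0.5 -0.811 0.073 0.11 -0.167 -0.191 -0.516;0.5 -0.811 0.073 0.11 -0.167 -0.191 -0.516;0.5 -0.811 0.073 0.11 -0.167 -0.191 -0.516;0.5 -0.811 0.073 0.11 -0.167 -0.191 -0.516;0.5 -0.811 0.073 0.11 -0.167 -0.191 -0.516"

```text
time: 35.52
tool_pos: [0.4949, 0.1798, 0.3047]
ee_rot: [-3.043, -0.077, -0.136]
wrist_force: [-0.1, 0.1, 0.9]
width: 0.0469
```

```bash
python3 - <<'E'
from h import *
go([.495,.338,.28],down(.138))
E
```

```text
move [-0.0925 -0.615   0.1531] [-0.0277 -0.0286 -0.0858] rows>= 4
```

Call:
servo_tool --targets "0.5 -0.092 -0.615 0.153 -0.028 -0.029 -0.086;0.5 -0.092 -0.615 0.153 -0.028 -0.029 -0.086;0.5 -0.092 -0.615 0.153 -0.028 -0.029 -0.086;0.5 -0.092 -0.615 0.153 -0.028 -0.029 -0.086;0.5 -0.092 -0.615 0.153 -0.028 -0.029 -0.086;0.5 -0.092 -0.615 0.153 -0.028 -0.029 -0.086;0.5 -0.092 -0.615 0.153 -0.028 -0.029 -0.086;0.5 -0.092 -0.615 0.153 -0.028 -0.029 -0.086"

```text
time: 36.18
tool_pos: [0.4969, 0.3371, 0.2831]
ee_rot: [-3.141, -0.005, 0.132]
wrist_force: [0.1, 0.2, 0.6]
width: 0.0471
```

```bash
python3 - <<'E'
from h import *
go([.4955,.3395,.152],down(.138))
s=snap("top");crop(s,"zc_top",240,150,360,250,5)
E
```

```text
move [-0.0069 -0.0101  0.5243] [-0.0001 -0.0017 -0.0019] rows>= 4
```

View pics/zc_top.png

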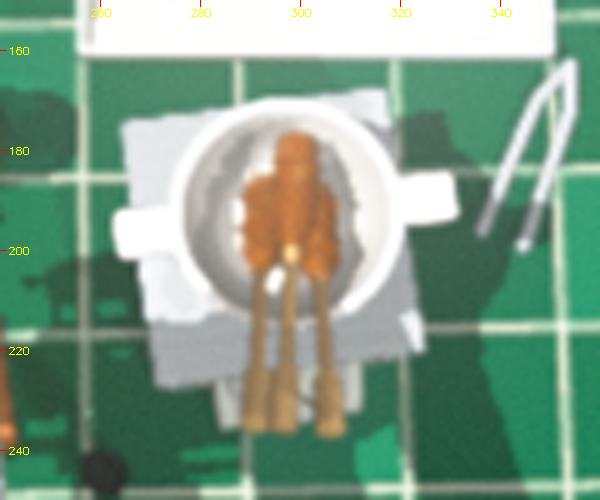

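Call:
servo_tool --targets "0.5 -0.006 -0.01 0.1 0 0 -0.002;0.5 -0.006 -0.01 0.25 0 0 -0.002;0.5 -0.006 -0.01 0.4 0 0 -0.002;0.5 -0.006 -0.01 0.524 0 0 -0.002;0.5 -0.006 -0.01 0.524 0 0 -0.002;0 -0.006 -0.01 0.524 0 0 -0.002;0 -0.006 -0.01 0.524 0 0 -0.002;0 -0.006 -0.01 0.524 0 0 -0.002;0 -0.006 -0.01 0.524 0 0 -0.002;0 -0.006 -0.01 0.524 0 0 -0.002;0 -0.006 -0.01 0.524 0 0 -0.002;0 -0.006 -0.01 0.524 0 0 -0.002"

```text
time: 37.23
tool_pos: [0.4957, 0.3415, 0.1548]
ee_rot: [-3.139, -0.007, 0.14]
wrist_force: [-2.2, -0.6, 6.1]
width: 0.0156
```

Call:
servo_tool --targets "0 0 0 -0.03 0 0 0;0 0 0 -0.1 0 0 0;0 0 0 -0.2 0 0 0;0 0 0 -0.3 0 0 0;0 0 0 -0.4 0 0 0;0 0 0 -0.5 0 0 0;0 0 0 -0.6 0 0 0;0 0 0 -0.65 0 0 0;0 0 0 -0.65 0 0 0"

```text
time: 37.98
tool_pos: [0.4961, 0.3413, 0.32]
ee_rot: [-3.138, -0.014, 0.14]
wrist_force: [-0.9, 0.4, -0.1]
width: 0.0153
```

```bash
python3 - <<'E'
from h import *
s=snap("side");crop(s,"zd_side",190,130,350,300,3.5)
go([.54,.09,.32],lean(0)[0])
E
```

```text
move [ 0.0361  1.0193 -0.0128] [-0.0036 -0.0019  0.5445] rows>= 14
```

View pics/zd_side.png

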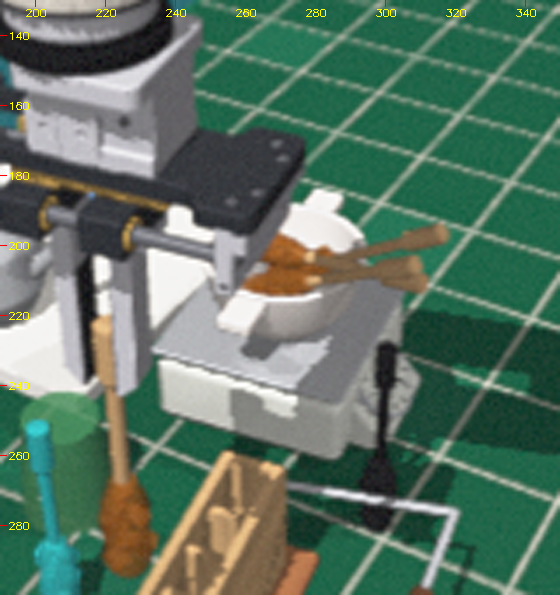

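Call:
servo_tool --targets "0 0.036 0.08 -0.02 0 0 0.045;0 0.036 0.2 -0.02 0 0 0.09;0 0.036 0.32 -0.02 0 0 0.135;0 0.036 0.44 -0.02 0 0 0.18;0 0.036 0.56 -0.02 0 0 0.225;0 0.036 0.68 -0.02 0 0 0.27;0 0.036 0.8 -0.02 0 0 0.315;0 0.036 0.92 -0.02 0 0 0.36;0 0.036 1 -0.02 0 0 0.405;0 0.036 1 -0.02 0 0 0.45;0 0.036 1 -0.02 0 0 0.495;0 0.036 1 -0.02 0 0 0.54"

```text
time: 39.03
tool_pos: [0.5382, 0.0936, 0.3174]
ee_rot: [-3.139, 0.001, -1.368]
wrist_force: [1.0, 0.6, -0.7]
width: 0.0155
```

```bash
python3 - <<'E'
from h import *
put(.07,.024,ex=.618,dz=.024,az=170)
s=snap("wrist");crop(s,"ze_w",100,0,460,420,1.4)
E
```

```text
move [0.2718 0.0791 0.1241] [0.2188 0.0424 0.115 ] rows>= 7
```

View pics/ze_w.png

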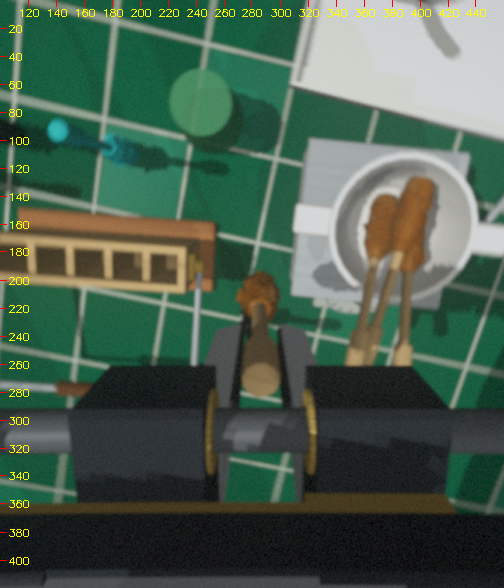

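Call:
servo_tool --targets "0 0.04 0.01 0.02 0.031 0.006 0.016;0 0.08 0.02 0.04 0.062 0.012 0.032;0 0.12 0.03 0.06 0.093 0.018 0.049;0 0.16 0.04 0.08 0.125 0.024 0.065;0 0.2 0.06 0.1 0.156 0.03 0.082;0 0.24 0.07 0.12 0.187 0.036 0.098;0 0.272 0.079 0.124 0.219 0.042 0.115;0 0.272 0.079 0.124 0.219 0.042 0.115;0 0.272 0.079 0.124 0.219 0.042 0.115"

```text
time: 39.83
tool_pos: [0.5317, 0.0242, 0.285]
ee_rot: [-2.446, -0.0, -1.734]
wrist_force: [-0.3, -0.3, 0.0]
width: 0.0153
```

```bash
python3 - <<'E'
from h import *
put(.01,.024,ex=.618,dz=.024,az=170)
put(-.005,.024,ex=.618,dz=.024,az=170)
s=snap("side");crop(s,"zf_side",190,120,350,290,3.5)
s=snap("wrist");crop(s,"zf_w",100,0,460,420,1.4)
E
```

```text
move [0.0038 0.1475 0.183 ] [0.0007 0.0022 0.0027] rows>= 2
move [0.0038 0.186  0.2291] [0.0007 0.0022 0.0027] rows>= 2
```

View pics/zf_side.png

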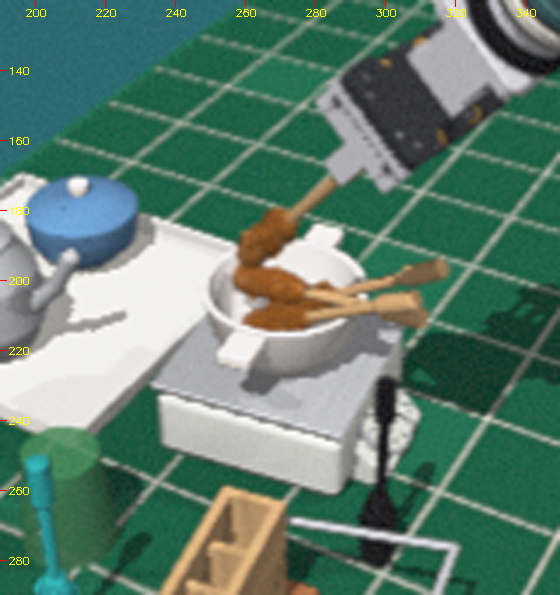

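View pics/zf_w.png

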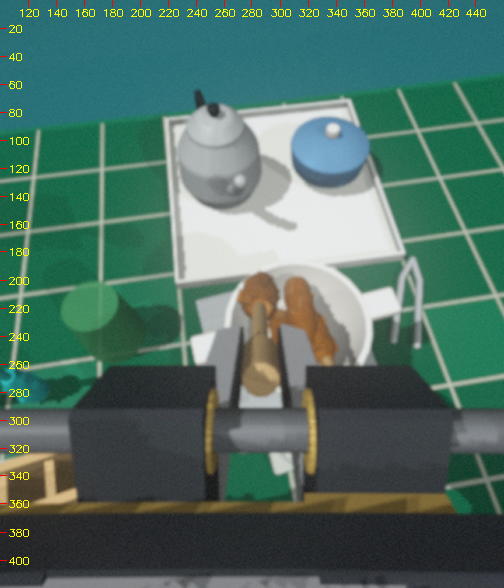

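Call:
servo_tool --targets "0 0.004 0.04 0.05 0 0 0;0 0.004 0.08 0.1 0 0 0;0 0.004 0.11 0.14 0 0 0;0 0.004 0.14 0.17 0 0 0;0 0.004 0.15 0.185 0 0 0;0 0.004 0.15 0.185 0 0 0;0 0.004 0.15 0.185 0 0 0;0 0.004 0.15 0.185 0 0 0"

```text
time: 40.6
tool_pos: [0.5356, 0.0227, 0.2307]
ee_rot: [-2.437, 0.002, -1.737]
wrist_force: [-0.5, 0.5, 0.4]
width: 0.0155
```

```bash
python3 - <<'E'
from h import *
put(-.01,.024,ex=.618,dz=.024,az=170)
s=snap("side");crop(s,"zg_side",190,120,350,290,3.5)
E
```

```text
move [0.0009 0.0727 0.0666] [-0.0019  0.0022  0.0016] rows>= 1
```

View pics/zg_side.png

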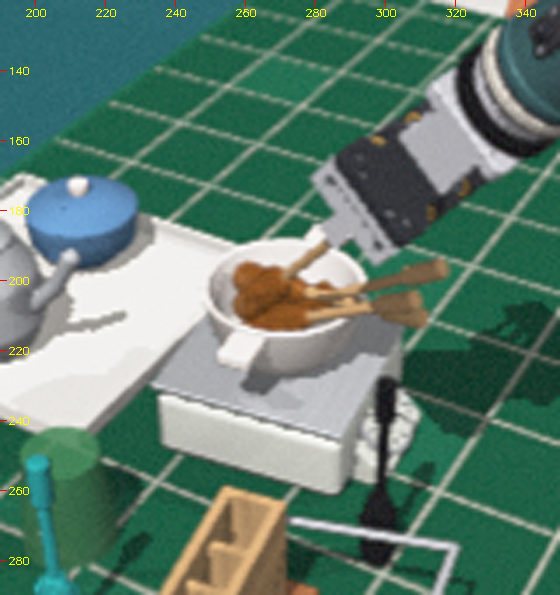

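Call:
servo_tool --targets "0 0 0.015 0.012 0 0 0;0 0 0.035 0.03 0 0 0;0 0 0.05 0.045 0 0 0;0 0 0.05 0.045 0 0 0;0 0 0.05 0.045 0 0 0"

```text
time: 41.07
tool_pos: [0.5323, 0.0233, 0.2119]
ee_rot: [-2.44, 0.002, -1.737]
wrist_force: [1.3, 0.4, 0.1]
width: 0.0152
```

```bash
python3 - <<'E'
from h import *
s=snap("side");crop(s,"zh_side",190,120,350,290,3.5)
E
```

```text
(no output)
```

View pics/zh_side.png

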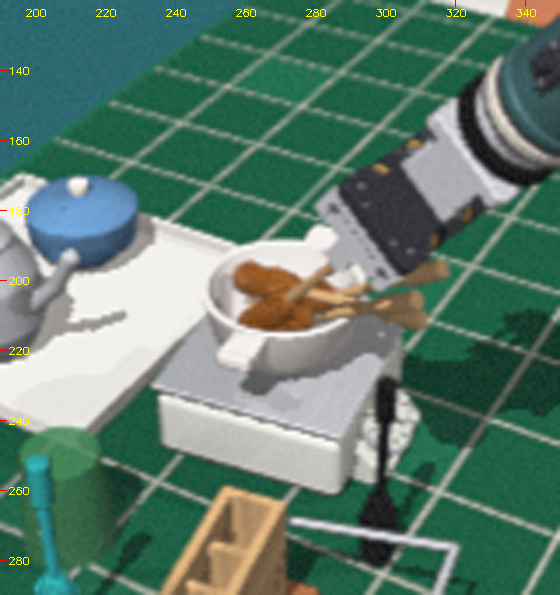

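Call:
servo_tool --targets "0 0 0.01 0.012 0 0 0;0 0 0.016 0.02 0 0 0;0 0 0.016 0.02 0 0 0;0.35 0 0.016 0.02 0 0 0;0.35 0 0.016 0.02 0 0 0;0.35 0 0.016 0.02 0 0 0;0.35 0 0.016 0.02 0 0 0;0.35 0 0 -0.1 0 0 0;0.35 0 0 -0.25 0 0 0;0.35 0 -0.1 -0.4 0 0 0;0.35 0 -0.2 -0.5 0 0 0;0.35 0 -0.2 -0.5 0 0 0"

```text
time: 42.12
tool_pos: [0.4929, 0.0298, 0.3528]
ee_rot: [-2.421, 0.005, -1.737]
wrist_force: [-0.2, 0.6, 1.9]
width: 0.033
```

```bash
python3 - <<'E'
from h import *
s=snap("side");crop(s,"zi_side",190,120,350,290,3.5)
s=snap("wrist");crop(s,"zi_w",100,0,460,420,1.4)
go([.40,.20,.32],down(.138))
E
```

```text
move [-0.6106  0.4194 -0.2349] [-0.1546 -0.2091 -0.569 ] rows>= 16
```

View pics/zi_side.png

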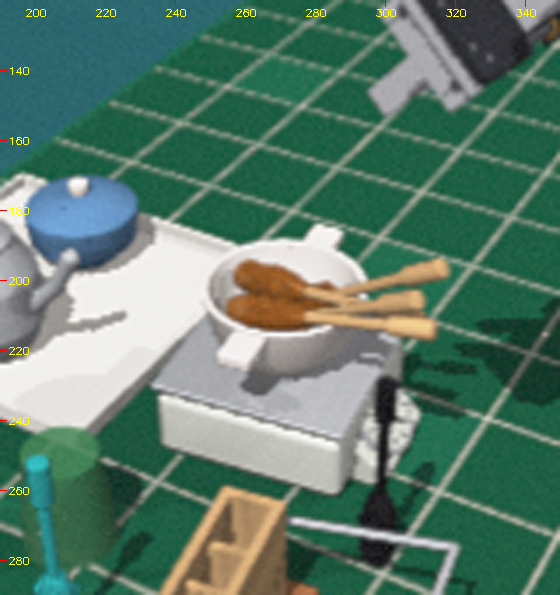

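View pics/zi_w.png

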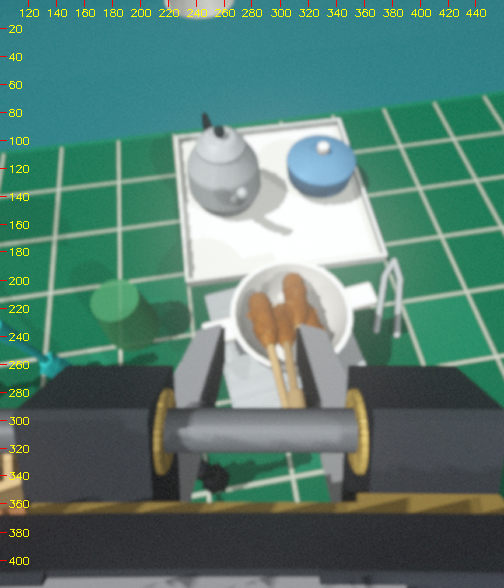

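Call:
servo_tool --targets "0.5 -0.1 0.05 -0.05 -0.155 -0.209 -0.569;0.5 -0.3 0.2 -0.1 -0.155 -0.209 -0.569;0.5 -0.45 0.3 -0.2 -0.155 -0.209 -0.569;0.5 -0.611 0.419 -0.235 -0.155 -0.209 -0.569;0.5 -0.611 0.419 -0.235 -0.155 -0.209 -0.569;0.5 -0.611 0.419 -0.235 -0.155 -0.209 -0.569;0.5 -0.611 0.419 -0.235 -0.155 -0.209 -0.569;0.5 -0.611 0.419 -0.235 -0.155 -0.209 -0.569;0.5 -0.611 0.419 -0.235 -0.155 -0.209 -0.569;0.5 -0.611 0.419 -0.235 -0.155 -0.209 -0.569;0.5 -0.611 0.419 -0.235 -0.155 -0.209 -0.569;0.5 -0.611 0.419 -0.235 -0.155 -0.209 -0.569"

```text
time: 43.22
tool_pos: [0.3989, 0.1995, 0.3151]
ee_rot: [-3.003, -0.117, -0.291]
wrist_force: [0.0, -0.3, -0.4]
width: 0.0468
```

```bash
python3 - <<'E'
from h import *
go([.369,.2465,.22],down(.138))
E
```

```text
move [-0.2117 -0.0951  0.3747] [-0.0354 -0.046  -0.1335] rows>= 4
```

Call:
servo_tool --targets "0.45 -0.212 -0.095 0.375 -0.035 -0.046 -0.134;0.45 -0.212 -0.095 0.375 -0.035 -0.046 -0.134;0.45 -0.212 -0.095 0.375 -0.035 -0.046 -0.134;0.45 -0.212 -0.095 0.375 -0.035 -0.046 -0.134;0.45 -0.212 -0.095 0.375 -0.035 -0.046 -0.134;0.45 -0.212 -0.095 0.375 -0.035 -0.046 -0.134;0.45 -0.212 -0.095 0.375 -0.035 -0.046 -0.134;0.45 -0.212 -0.095 0.375 -0.035 -0.046 -0.134"

```text
time: 43.88
tool_pos: [0.3706, 0.2472, 0.2232]
ee_rot: [-3.138, -0.009, 0.133]
wrist_force: [0.3, 0.7, 0.1]
width: 0.0423
```

```bash
python3 - <<'E'
from h import *
s=snap("wrist");crop(s,"zj_w",100,0,460,420,1.4)
go([.3685,.2465,.0735],down(.138))
E
```

```text
move [-0.0145  0.004   0.5993] [-0.0012 -0.0029 -0.0015] rows>= 4
```

View pics/zj_w.png

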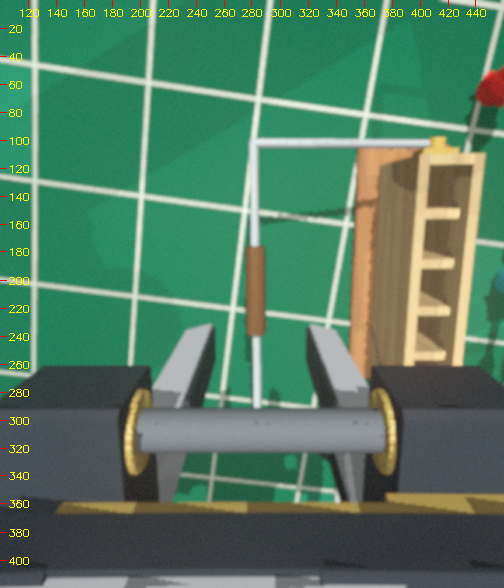

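```bash
python3 - <<'E'
from h import *
s=snap("wrist");print(onz(s,282.5,208,.092))
E
```

```text
[0.36921587 0.24257497 0.092     ]
```

Call:
servo_tool --targets "0.45 -0.014 0.004 0.1 0 -0.003 -0.001;0.45 -0.014 0.004 0.25 0 -0.003 -0.001;0.45 -0.014 0.004 0.4 0 -0.003 -0.001;0.45 -0.014 0.004 0.5 0 -0.003 -0.001;0.45 -0.014 0.004 0.59 0 -0.003 -0.001;0.45 -0.014 0.004 0.598 0 -0.003 -0.001;0 -0.014 0.004 0.598 0 -0.003 -0.001;0 -0.014 0.004 0.598 0 -0.003 -0.001;0 -0.014 0.004 0.598 0 -0.003 -0.001;0 -0.014 0.004 0.598 0 -0.003 -0.001;0 -0.014 0.004 0.598 0 -0.003 -0.001;0 -0.014 0.004 0.598 0 -0.003 -0.001"

```text
time: 44.98
tool_pos: [0.3676, 0.2471, 0.0737]
ee_rot: [-3.138, 0.003, 0.138]
wrist_force: [-3.7, 0.0, 2.4]
width: 0.015
```

Call:
servo_tool --targets "0 0.016 0 -0.082 0 0 0;0 0.045 0 -0.161 0 0 0;0 0.085 0 -0.235 0 0 0;0 0.135 0 -0.302 0 0 0;0 0.195 0 -0.361 0 0 0;0 0.263 0 -0.41 0 0 0;0 0.338 0 -0.448 0 0 0;0 0.417 0 -0.475 0 0 0;0 0.489 0 -0.488 0 0 0;0 0.545 0 -0.492 0 0 0;0 0.556 0 -0.492 0 0 0;0 0.556 0 -0.492 0 0 0"

```text
time: 45.98
tool_pos: [0.5051, 0.2662, 0.1983]
ee_rot: [-3.137, 0.004, 0.139]
wrist_force: [-7.9, -0.2, 9.3]
width: 0.0147
```

```bash
python3 - <<'E'
from h import *
print(get_obs()["tool_pos"],get_obs()["wrist_force"])
s=snap("side");crop(s,"zk_side",190,180,350,350,3.5)
E
```

```text
[0.50510348 0.26620116 0.19829996] [-7.93043017 -0.16264692  9.27415427]
```

View pics/zk_side.png

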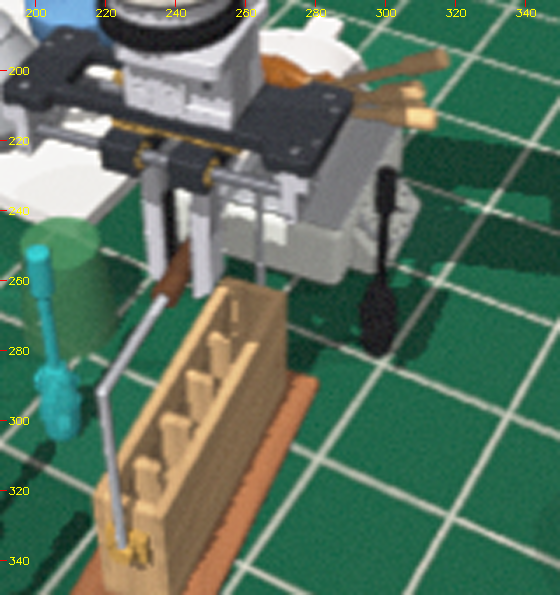

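```bash
python3 - <<'E'
from h import *
q=snap("side")
a=.139;h=np.array([.5058,.2650]);ex=np.array([np.cos(a),np.sin(a)]);ey=np.array([-np.sin(a),np.cos(a)])
for th in (-.1,0,.05,.1,.2):
    print(th)
    for d,l in ((.104,0),(.104,.14),(.035,.14),(-.035,.14)):
        p=h+ey*d-ex*l*np.sin(th);print("   ",proj(q,[*p,.075+l*np.cos(th)]).round(1))
E
```

```text
-0.1
    [225.1 336.3]
    [212.9 288.7]
    [229.4 264.1]
    [244.2 242.1]
0
    [225.1 336.3]
    [219.6 290.6]
    [235.8 265.7]
    [250.3 243.5]
0.05
    [225.1 336.3]
    [223.1 291.8]
    [239.1 266.7]
    [253.3 244.4]
0.1
    [225.1 336.3]
    [226.5 293. ]
    [242.3 267.8]
    [256.4 245.4]
0.2
    [225.1 336.3]
    [233.4 296. ]
    [248.9 270.5]
    [262.6 247.8]
```

Call:
servo_tool --targets "0.4 0 0 0 0 0 0;0.4 0 0 0 0 0 0;0.4 0 0 0 0 0 0;0.4 0 0 0 0 0 0;0.4 0 0 -0.1 0 0 0;0.4 0 0 -0.3 0 0 0;0.4 0 0 -0.6 0 0 0;0.4 0 0 -0.6 0 0 0;0.4 0 0 -0.6 0 0 0"

```text
time: 46.83
tool_pos: [0.5086, 0.2658, 0.3558]
ee_rot: [-3.134, -0.014, 0.138]
wrist_force: [0.1, -0.2, 1.2]
width: 0.0377
```

```bash
python3 - <<'E'
from h import *
go([.36,.30,.36],down(.138))
E
```

```text
move [-0.5696 -0.2174 -0.0233] [-0.0023 -0.0046 -0.    ] rows>= 4
```

Call:
servo_tool --targets "0.4 -0.57 -0.217 -0.02 0 0 0;0.4 -0.57 -0.217 -0.02 0 0 0;0.4 -0.57 -0.217 -0.02 0 0 0;0.4 -0.57 -0.217 -0.02 0 0 0;0.4 -0.57 -0.217 -0.02 0 0 0;0.4 -0.57 -0.217 -0.02 0 0 0;0.4 -0.57 -0.217 -0.02 0 0 0"

```text
time: 47.42
tool_pos: [0.3584, 0.2991, 0.3506]
ee_rot: [-3.139, 0.002, 0.138]
wrist_force: [-1.2, 0.0, -1.1]
width: 0.0378
```

```bash
python3 - <<'E'
from h import *
s=snap("side");crop(s,"zl_side",190,180,350,350,3.5)
s=snap("top");crop(s,"zl_top",200,150,360,250,5)
E
```

```text
(no output)
```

View pics/zl_side.png

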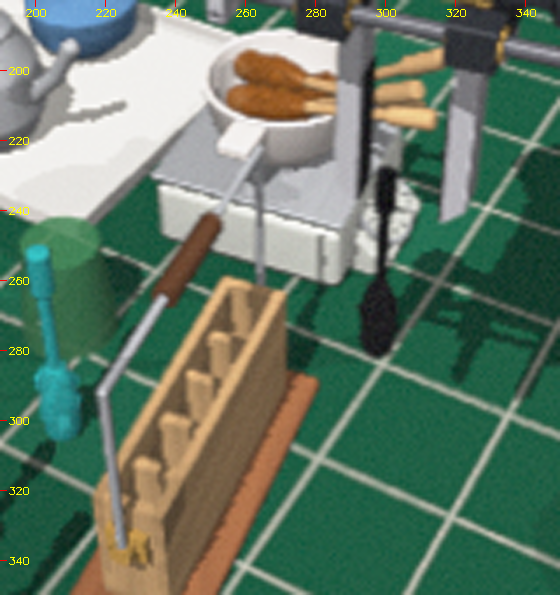

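View pics/zl_top.png

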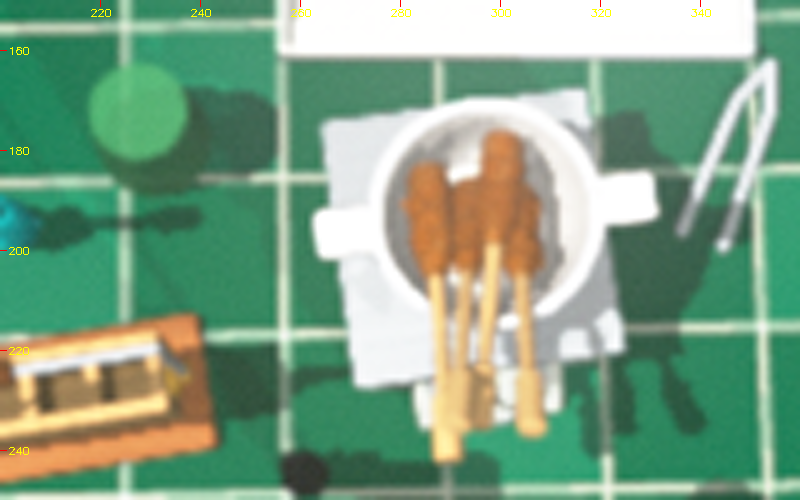

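```bash
python3 - <<'E'
from h import *
s=snap("top");q=snap("side")
def circ(c,r,z): return [np.array([c[0]+r*np.cos(a),c[1]+r*np.sin(a),z]) for a in np.linspace(0,2*np.pi,60)]
for nm,im in (("top",s),("side",q)):
    b=im["image"][:,:,::-1].copy();f=5;u0,v0=(255,155) if nm=="top" else (225,170)
    c=cv2.resize(b[v0:v0+100,u0:u0+120],None,fx=f,fy=f,interpolation=cv2.INTER_CUBIC)
    for cen,col in (((.602,-.018),(0,0,255)),((.598,-.015),(255,0,0))):
        pts=np.array([(proj(im,p)-[u0,v0]+.5)*f for p in circ(cen,.066,.1325+.002)]).astype(int);cv2.polylines(c,[pts],True,col,1)
    P=[np.array([.5978,-.015])+R.from_euler('z',6.2,degrees=True).as_matrix()[:2,:2]@np.array(d)*.08 for d in((1,1),(1,-1),(-1,-1),(-1,1))]
    pts=np.array([(proj(im,[*p,.0748])-[u0,v0]+.5)*f for p in P]).astype(int);cv2.polylines(c,[pts],True,(255,0,255),1)
    cv2.imwrite(f"pics/zm_{nm}.png",c)
E
```

```text
(no output)
```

View pics/zm_top.png

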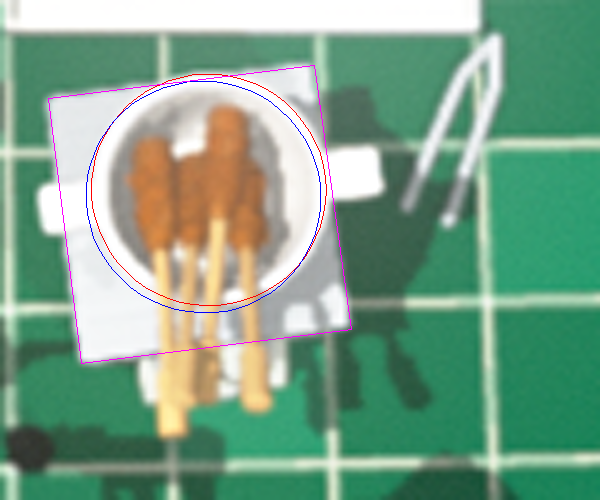

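View pics/zm_side.png

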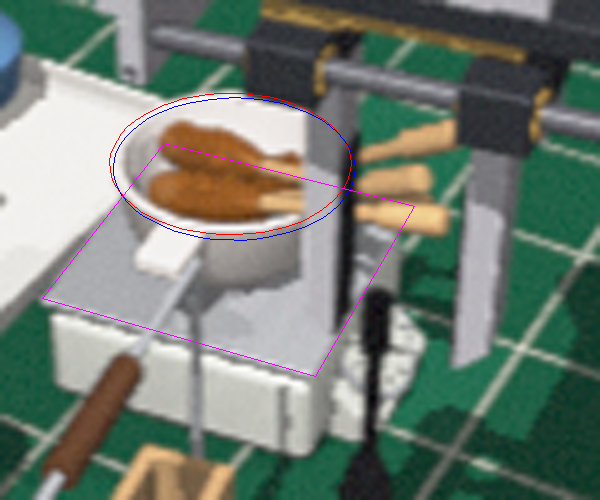

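Call:
servo_tool --targets "0.4 0 0 0 0 0 0;0.4 0 0 0 0 0 0;0.4 0 0 0 0 0 0;0.4 0 0 0 0 0 0;0.4 0 0 0 0 0 0;0.4 0 0 0 0 0 0;0.4 0 0 0 0 0 0;0.4 0 0 0 0 0 0;0.4 0 0 0 0 0 0;0.4 0 0 0 0 0 0;0.4 0 0 0 0 0 0;0.4 0 0 0 0 0 0"

```text
time: 48.62
tool_pos: [0.3578, 0.2992, 0.351]
ee_rot: [-3.139, 0.003, 0.138]
wrist_force: [-0.7, 0.2, -0.5]
width: 0.0376
```

```bash
python3 - <<'E'
from h import *
s=snap("top");crop(s,"zn_top",140,140,360,260,3.6)
E
```

```text
(no output)
```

View pics/zn_top.png

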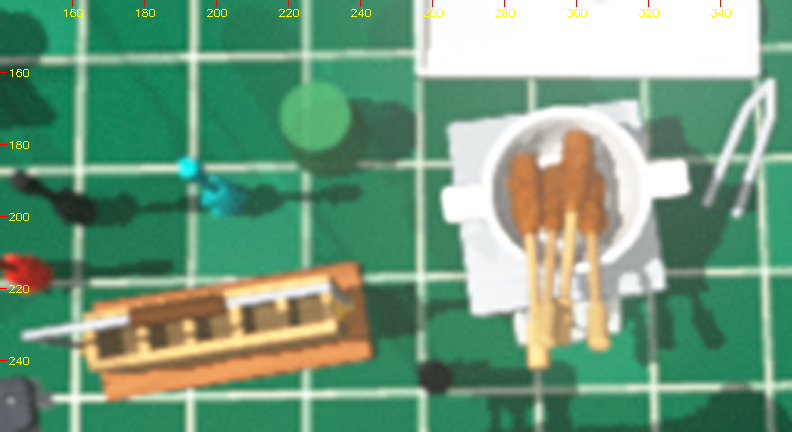

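```bash
python3 -c "
from bench import robot
print(robot.close_job())"
```

```text
the job is handed in; nothing more can be done
None
```

The job is done and handed in at about 49 s of the 210 s allowed. I set the empty bowl on the pan and let go, then folded the bail down to about 1.45 rad. I drew all four sticks that were there, put them in the bowl sugar end first, and swung the bail upright again.

Last checks, all made from the camera pictures:
- **Caddy:** all five wells are empty. The well nearest the scale had no stick from the start.
- **Sticks:** all four are at rest in the bowl.
- **Bowl:** its centre is at about (0.602, -0.018) and the pan's at (0.598, -0.015), so it sits about 5 mm off centre. The first estimates of the bowl's centre differed from each other by up to about 5 mm.
- **Bail:** its pixels match 0 rad, within about 0.02 rad. At the start it leaned about 0.1 to 0.15 rad.
- **Glass and tongs:** they show at the same pixels as in the first picture. The look-alike sticks beside the caddy also appear unmoved.

I saw no knock to the bowl and no slip of the grip. The highest force I read was about 12 N, while holding the bail upright.

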